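Dock a scale's battery pack contacts down and lock it in

ROBOT

A 6-joint arm with a two-finger parallel gripper is mounted at the origin on a cart in front of the work surface, level with it; the furniture and walls round the work are solid. World frame = base frame: x ahead of the robot, y to its left, z up, the work surface at z = 0. Lengths are in m, angles in degrees, forces in N, time in s.
With the tool pointing down it reaches from about 0.375 to 0.9 m from the base axis. Payload 3.1 kg.
Tool frame: the origin (TCP) lies at the very end of the fingers, on their centre line; the grasp point (between the pads) lies 19 mm behind it; z points along the fingers, y is the line along which they close (so a half turn about z gives the same grasp; the last joint's range is limited). The gripper opens to 87 mm and grips with 3 to 60 N. Pads are 19 mm wide; open, the fingers measure 117 mm over their backs; the gripper's body (75 mm by 190 mm) begins 51 mm behind the grasp point.
Start: joints at [62.366, 30.224, 82.088, -0, 67.689, -10.227], TCP at [0.187, 0.596, 0.195] pointing down, gripper open.
Joint ranges: [-176.69, 176.69], [-43.24, 126.21], [12.49, 139.97], [-82, 262], [0, 151.66], [-163.58, 163.58]. Speed limits (degrees/s): [159.86, 159.86, 180, 180, 180, 180].

INTERFACE

Orientations are given as a 3x3 rotation matrix whose columns are the frame's x, y, z axes.
In Python, from rig import readout, viewer, ticket gives the robot as it stands.
- The arm moves only by the tool send_rows, never from a script. Its argument "moves" is a list of rows, each a list of 6 numbers: the shift along the tool's x, y, z in units of 250 mm (1.0 is 250 mm), then the turn, a rotation vector about the tool's x, y, z in units of 90 degrees (1.0 is 90 degrees). A call has 1 to 12 rows; each row is the pose to reach, as a shift and turn from the pose commanded when the call began, along the tool's axes at that moment; what a row does not reach only later rows make up. A row lasts 1/10 s, in which the tool goes at most 50 mm and 8.59 degrees, less where a joint would pass 70% of its speed; a pose out of reach is approached as far as the arm can. A call with a number of a shift or a turn outside -1 to 1 is refused whole. A call with a gripper value outside its range is refused whole. "grip" is the opening, from 0 (shut) to 1 (fully open), set as the call begins (left out, the last holds). The fingers move at their own pace and stop on an object; the grip force is fixed at half the most. Time passes only in rows, so rows that repeat a pose let the fingers close. It gives the time, the measured TCP pose, the force, the opening and the grip force at its end, in the units of the state.
- readout.read_state(): the state, without advancing time (a new reading comes with each control period).
- viewer.capture(name): name is "scene" or "top"; returns (picture, depth): 384x512x3 uint8, red, green, blue; 384x512 float32, m along the optical axis (not along the pixel's ray), 0 where there is no reading.
- viewer.camera_info(name): a dict with "fx", "fy", "cx", "cy" (pixels), "R" (3x3) and "t" (3): a world point X has camera coordinates R X + t. Camera axes: x right, y down, z forward; pixel columns grow to the right and rows downward; lengths in m; the calibration is good to about 2 mm. A picture is of the moment at which its call begins. camera_info takes no time and is no camera call.
- ticket.hand_in(): hands the job in; it is judged then, once.
The state is a dict: "time_s": time; "joint_positions": joint angles; "qvel": joint speeds; "tau": joint torques, N m; "position": TCP position; "tcp_rot": TCP orientation; "force": force on the tool from outside, world axes, zero at the start; "moment": the same for the moment, N m; "opening": opening from 0.0 (shut) to 1.0 (fully open); "grasp_force": force on a finger pad.
Only numpy, scipy, OpenCV 4.12 (cv2) and the standard library are available. Lean on these libraries where they do the work, as an engineer would, in place of code of your own. Each camera call takes 0.05 s, during which the arm holds its last target. There are 200 camera calls.

TASK

Put the battery pack that stands on end on the bench on charge: lay it into the bay of the charging dock with its contact face (brass strips) down and its stepped shoulder end towards the slide lock, fully home, then push the slide lock all the way forward over the shoulder to its end stop. Do not drop the pack or let it fall over, and leave the other things on the bench where they are.

Things in the scene. Friction and masses are not known exactly. Their poses are not given: they have to be found in the camera images.
- battery_pack: Black battery pack (mm): 116 long, 56 wide, 50 thick, 0.45 kg, standing on end at first. x: along it to the shoulder end; y: across; z: out of its panelled face (contact face looks to -z). Origin on the contact face, mid-length, mid-width. Body x -58..58, y -28..28, z 16..50. It stands on the end x = -58, so x points up and the origin is 58 above the bench.
- pack_toe (a point): On the pack, at (58, 0, 38) in its frame: outer upper edge of the shoulder, a step at the end x 36..58 where the body is only z 16..38; the lock's bolt goes over it.
- pack_contacts (a point): On the pack, at (-28, 0, 0): middle of the four brass contact strips on the contact block, which stands 16 out of the body's underside: x -58..24, y -20..20, z 0..16, flush with the body at the end x = -58.
- pack_centre (a point): On the pack, at (0, 0, 33): middle of the body between the ribbed finger grips on its two flanks (y = -28 and 28).
- charging_dock: Grey charging dock screwed to the bench, 198 x 92 on plan. Origin on the bench under the bay's centre; x from the bay to the slide lock, z up. Bay 120 x 60 inside (2 clear round the pack), walls 8 thick, 58 high, tops rounded; lock-side wall 50 high. Both long walls are open at x -25..25 for fingers, down to 10 above the bench. Lock housing x 67..124, 62 high.
- bay_floor (a point): In the dock, at (0, 0, 12): where the origin of a pack that is home lies, its x along the dock's x, z up. The pack's body then rests on ledges 28 high, the contact block hangs in a well between them (x -60..29, 46 wide, floor 10 high), and the panelled face is 62 high.
- slide_lock (a joint): Travel of the slide lock in m: 0 fully back (open), 0.036 at its end stop (locked); grows along the dock's -x, towards the bay. Bolt 38 wide, 6 thick, underside 52 high, front edge at dock x = 76 open, 40 locked: 2 clear over the shoulder of a pack that is home, it runs against one that is not. Stays where left, slides with about 3 N.
- lock_grip (a point): On the slide lock: middle of its ribbed grip block, 20 along the dock's x, 30 across, 62 to 82 above the bench (rail lips beside it are 62 high). This point is 72 above the bench, at dock x = 96 when open, 60 when locked.
- multimeter: Bystander: hand multimeter lying on its back, 150 x 74 x 48, at the far left.
- levelling_foot: Bystander: levelling foot standing on its 70 mm disc, 67 high, near the robot.
- load_cell_bar: Bystander: square metal load cell bar, 130 x 33 x 33, lying behind the battery pack at the left.
- threadlock_bottle: Bystander: small red bottle, 128 high, standing behind the block of tools.
- tape_roll: Bystander: roll of masking tape lying flat, 100 across, 24 high.
- parts_bin: Bystander: small open bin with nuts, 114 x 70 x 50, at the far right.
- screwdriver: Bystander: screwdriver lying near the robot, 182 long.
- side_cutters: Bystander: side cutters lying flat near the robot, 144 long.

How it is judged:
By the outcome, as a careful person would: the job done as asked, in the order asked, and still so for the second after the job is handed in, with the robot touching nothing.
It also fails if it takes over 61 s, if anything falls off the work surface, if the arm or the gripper's body presses on something with over 40 N, if the wrist force passes 120 N, or if a joint passes its speed limit or range.

## Working session

There is one attempt and no reset: what is moved stays moved. The work goes in short steps, Python scripts to look and compute and a tool call to move; the robot and the scene stay as the last step left them, time stands still between calls to the robot, and variables do not carry over. Pictures are saved under pics/ and viewed, at most 10 in all, crops included, and the job is handed in when it is done.

Besides the shell and the picture viewer there is one more tool, called after "Call:" as name([rows], argument=value, ...), one row to a line, values as JSON. send_rows: Moves the arm, as the interface text tells. Shifts and turns lie within -1 to 1; 1 stands for 250 mm of shift or 90 degrees of turn. Its arguments: {"type":"object","properties":{"moves":{"type":"array"},"grip":{"type":"number"}},"required":["moves"]}

```bash
mkdir -p pics; ls; python3 - <<'E'
from rig import readout, viewer
import cv2,numpy as np
s=readout.read_state();print({k:np.round(v,3).tolist() for k,v in s.items()})
for n in("scene","top"):
    p,d=viewer.capture(n);i=viewer.camera_info(n);print(n,{k:np.round(v,3).tolist() for k,v in i.items()})
    cv2.imwrite(f"pics/{n}0.png",p[...,::-1]);np.save(f"{n}0.npy",d)
a=cv2.imread("pics/scene0.png");b=cv2.imread("pics/top0.png")
E
```

```text
pics
{'time_s': 0.0, 'joint_positions': [62.366, 30.278, 82.157, -0.002, 67.69, -10.229], 'qvel': [-0.023, 0.026, 0.049, 0.047, 0.012, -0.042], 'tau': [0.0, -44.005, -17.659, 0.063, 0.058, -0.0], 'position': [0.187, 0.596, 0.194], 'tcp_rot': [[-0.954, 0.299, -0.001], [0.299, 0.954, -0.002], [0.0, -0.002, -1.0]], 'force': [-0.787, 0.312, 0.211], 'moment': [-0.039, -0.049, -0.045], 'grasp_force': 0.0, 'opening': 1.003}
scene {'fx': 489.102, 'fy': 489.102, 'cx': 261.032, 'cy': 192.969, 'R': [[0.685, -0.729, -0.003], [-0.519, -0.485, -0.704], [0.512, 0.483, -0.71]], 't': [-0.331, 0.335, 1.41]}
top {'fx': 454.467, 'fy': 454.467, 'cx': 261.322, 'cy': 190.687, 'R': [[-0.012, -1.0, 0.013], [-0.988, 0.01, -0.155], [0.155, -0.014, -0.988]], 't': [-0.007, 0.509, 1.743]}
```

View pics/scene0.png

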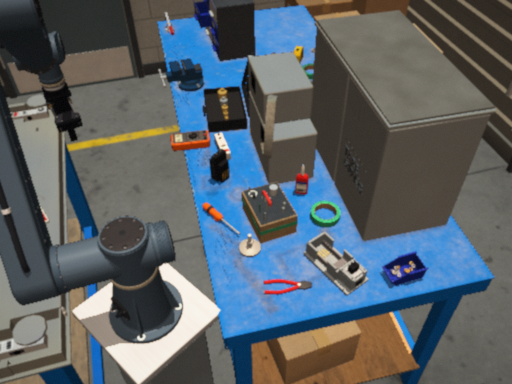

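View pics/top0.png

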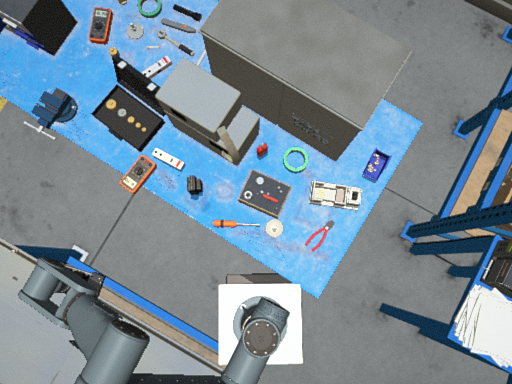

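Scene: the pack is at about (220,165) and the dock at (335,262). Top: the pack is at about (195,185) and the dock at (335,195), with the lock possibly at the right end. I'll zoom in on both.

```bash
python3 - <<'E'
import cv2,numpy as np
a=cv2.imread("pics/scene0.png");b=cv2.imread("pics/top0.png")
f=lambda im,x,y,w,h:cv2.resize(im[y:y+h,x:x+w],(400,300),interpolation=cv2.INTER_CUBIC)
m=np.vstack([np.hstack([f(a,195,140,56,42),f(a,296,230,80,60)]),np.hstack([f(b,170,165,56,42),f(b,300,170,72,54)])])
cv2.imwrite("pics/zoom.png",m)
E
```

```text
(no output)
```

View pics/zoom.png

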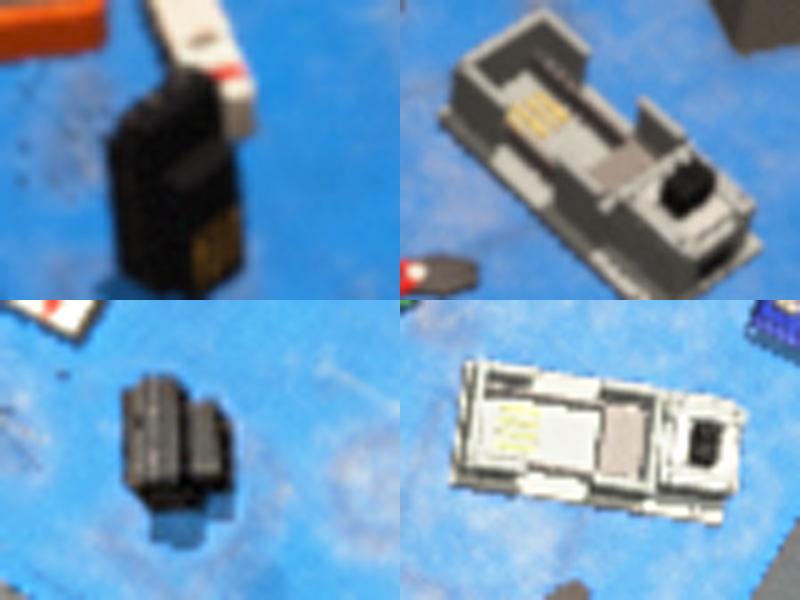

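Top row: the scene view shows the pack's brass strips facing right, towards the camera, and the dock's black lock grip at its right end. Bottom row: the top view shows the body slab on the left (+y) and the contact block on the right, so pack z is about +y and dock x is about -y. Next I'll measure with depth.

```bash
cat > h.py <<'E'
import numpy as np,cv2
from rig import readout,viewer
def cloud(n,d):
    i=viewer.camera_info(n);R=np.array(i["R"]);t=np.array(i["t"])
    v,u=np.mgrid[:d.shape[0],:d.shape[1]]
    P=np.stack([(u-i["cx"])*d/i["fx"],(v-i["cy"])*d/i["fy"],d],-1)
    W=(P-t)@R; W[d==0]=np.nan; return W
def rect(Q,name):
    Q=Q.astype(np.float32);r=cv2.minAreaRect(Q*1000);print(name,len(Q),"c",np.round(r[0],1),"size",np.round(r[1],1),"ang",round(r[2],1),"mean",np.round(Q.mean(0)*1000,1))
E
python3 - <<'E'
from h import *
for n in("scene","top"):
    d=np.load(f"{n}0.npy");W=cloud(n,d);im=cv2.imread(f"pics/{n}0.png").astype(int)
    (x0,y0,x1,y1)=(205,145,235,185) if n=="scene" else (184,172,207,203)
    M=np.zeros(d.shape,bool);M[y0:y1,x0:x1]=1
    dark=im.max(2)<75
    print(n,"bench z",np.nanmedian(W[...,2][(M)&(im[...,0]>150)&(im[...,2]<90)]))
    S=M&dark&(W[...,2]>.105)&(W[...,2]<.13); print("ztop",np.nanmedian(W[S][:,2])); rect(W[S][:,:2],"pack top")
    S=M&dark&(W[...,2]>.075)&(W[...,2]<.09); rect(W[S][:,:2],"pack z75-90")
    S=M&dark&(W[...,2]>.01)&(W[...,2]<.13); rect(W[S][:,:2],"pack all")
    (x0,y0,x1,y1)=(300,230,372,295) if n=="scene" else (305,178,366,214)
    M[:]=0;M[y0:y1,x0:x1]=1
    S=M&(W[...,2]>.004)&(W[...,2]<.1)&~((im[...,0]>150)&(im[...,2]<90)); rect(W[S][:,:2],"dock all")
    S=M&(W[...,2]>.045)&(W[...,2]<.1); rect(W[S][:,:2],"dock high")
    S=M&dark&(W[...,2]>.077)&(W[...,2]<.1); rect(W[S][:,:2],"grip top"); print(np.nanmedian(W[S][:,2]))
    hh=W[...,2][M];print(np.histogram(hh[np.isfinite(hh)]*1000,np.arange(-5,95,5)))
E
```

```text
scene bench z -0.0006246157282775991
ztop 0.11389858302749056
pack top 72 c [525.7 246.3] size [51.1 23. ] ang 4.7 mean [525.  243.3]
pack z75-90 83 c [519.7 237.6] size [43.9 59.6] ang 58.7 mean [525.  235.7]
pack all 433 c [524.  239.8] size [51.1 62. ] ang 74.1 mean [519. 237.]
dock all 2243 c [ 509.9 -298.9] size [253.3 229.1] ang 39.9 mean [ 489.5 -308.5]
dock high 700 c [ 548.6 -314.7] size [195.7 193.6] ang 80.0 mean [ 490.7 -330. ]
grip top 48 c [ 477.9 -373.7] size [17.8 24.7] ang 71.3 mean [ 477.5 -373.4]
0.08154400137306175
(array([1285, 1064,  450,  309,  114,  114,  193,  117,  103,   99,  132,
        153,  202,  114,   24,    9,   21,   41,    4]), array([-5,  0,  5, 10, 15, 20, 25, 30, 35, 40, 45, 50, 55, 60, 65, 70, 75,
       80, 85, 90]))
top bench z 9.013849206019302e-05
ztop 0.11132666043948536
pack top 14 c [527.6 247.8] size [48.6 21.8] ang 3.2 mean [524.  240.3]
pack z75-90 20 c [519.8 235. ] size [28.1 52.2] ang 59.7 mean [521.2 237.2]
pack all 82 c [525.8 239.6] size [40.4 52.1] ang 82.0 mean [516.5 239.1]
dock all 1379 c [ 492.6 -308.9] size [243.7 142.2] ang 89.4 mean [ 491.8 -305. ]
dock high 398 c [ 494.3 -305.7] size [191.5  77.3] ang 80.3 mean [ 489.3 -329.5]
grip top 19 c [ 482.2 -369.4] size [12.  24.9] ang 85.1 mean [ 482.7 -369. ]
0.08309165692100526
(array([352, 461, 307, 226,  97,  40,  96,  74,  21,  29,  47,  73, 115,
        81,  30,  14,  11,  17,   9]), array([-5,  0,  5, 10, 15, 20, 25, 30, 35, 40, 45, 50, 55, 60, 65, 70, 75,
       80, 85, 90]))
```

```bash
python3 - <<'E'
from h import *
C={}
for n in("scene","top"):
    d=np.load(f"{n}0.npy");W=cloud(n,d);im=cv2.imread(f"pics/{n}0.png").astype(int);C[n]=(W.reshape(-1,3),im.reshape(-1,3))
W,im=C["scene"]
ok=(im.max(1)<90)&(abs(W[:,0]-.525)<.05)&(abs(W[:,1]-.24)<.05)&(W[:,2]>.008)
P=W[ok]*1000
# normals locally by fit of y = a x + c for contact face
for lo,hi in((10,50),(50,80)):
    Q=P[(P[:,2]>lo)&(P[:,2]<hi)]
    for s in range(500,560,6):
        q=Q[abs(Q[:,0]-s)<3]
        if len(q):print((lo,hi),s,len(q),"y",np.round(np.percentile(q[:,1],[5,50,95]),1))
for n in C:
    W,im=C[n]
    notblue=~((im[:,0]>130)&(im[:,2]<100))
    ok=notblue&(abs(W[:,0]-.49)<.12)&(abs(W[:,1]+.31)<.14)
    P=W[ok]*1000
    best=None
    Q=P[(P[:,2]>44)&(P[:,2]<70)&(abs(P[:,0]-490)<75)&(P[:,1]>-425)&(P[:,1]<-190)]
    # angle by max sharpness of cross-coordinate histogram
    for a in np.arange(-110,-90,1.):
        r=np.deg2rad(a);c=Q[:,:2]@[-np.sin(r),np.cos(r)]
        h=np.histogram(c,np.arange(c.min(),c.max()+2,2))[0];s=(h**2.).sum()
        if best is None or s>best[0]:best=(s,a)
    a=best[1];print(n,"yaw",a)
    r=np.deg2rad(-100);U=np.array([[np.cos(r),np.sin(r)],[-np.sin(r),np.cos(r)]]);o=np.array([494.7,-278.5])
    L=(P[:,:2]-o)@U.T
    for lo,hi in((3,12),(44,54),(54,60),(60,66),(78,90)):
        k=(P[:,2]>lo)&(P[:,2]<hi)&(abs(L[:,0]-30)<110)&(abs(L[:,1])<60)
        print(lo,hi,k.sum(),"x%",np.round(np.percentile(L[k,0],[2,10,50,90,98])),"y%",np.round(np.percentile(L[k,1],[2,10,50,90,98])))
        if lo in(54,):
            print(np.histogram(L[k,0],np.arange(-80,136,4))[0].tolist(),"y",np.histogram(L[k,1],np.arange(-50,52,4))[0].tolist())
E
```

```text
(10, 50) 500 28 y [237.8 253.4 266.4]
(10, 50) 506 31 y [230.6 239.9 266.1]
(10, 50) 512 26 y [218.7 229.  239.4]
(10, 50) 518 14 y [219.5 221.3 234.7]
(10, 50) 524 7 y [219.2 222.3 224.3]
(10, 50) 530 13 y [218.3 221.  226.1]
(10, 50) 536 11 y [217.2 221.6 224.5]
(10, 50) 542 9 y [217.9 222.6 225.1]
(10, 50) 548 7 y [222.4 223.4 224.3]
(50, 80) 500 18 y [241.4 254.3 265.9]
(50, 80) 506 30 y [235.7 245.3 269.6]
(50, 80) 512 22 y [219.4 230.5 237.4]
(50, 80) 518 15 y [219.2 222.3 232.7]
(50, 80) 524 8 y [218.4 221.4 233.6]
(50, 80) 530 6 y [219.5 222.1 226.5]
(50, 80) 536 12 y [219.8 223.1 227.7]
(50, 80) 542 7 y [220.5 222.4 233.9]
(50, 80) 548 3 y [226.8 237.  241.2]
(50, 80) 554 3 y [231.1 240.9 242.2]
scene yaw -96.0
3 12 523 x% [-63. -48.   1. 120. 126.] y% [-47. -42. -26.  26.  46.]
44 54 239 x% [-65. -61.  57. 119. 123.] y% [-36. -35.  -2.  34.  40.]
54 60 232 x% [-66. -62.  52. 113. 119.] y% [-36. -33.  -5.  35.  39.]
[0, 0, 0, 18, 12, 10, 5, 4, 6, 3, 5, 6, 2, 4, 4, 0, 0, 0, 0, 0, 0, 0, 0, 0, 0, 1, 6, 5, 2, 4, 7, 4, 7, 5, 3, 1, 1, 3, 5, 7, 4, 4, 2, 8, 6, 7, 18, 11, 18, 10, 4, 0, 0] y [0, 0, 0, 15, 26, 17, 20, 12, 9, 6, 9, 8, 7, 5, 7, 9, 6, 6, 11, 5, 21, 23, 10, 0, 0]
60 66 120 x% [-61. -41.  95. 116. 122.] y% [-33. -25.  -9.  31.  34.]
78 90 60 x% [ 86.  89.  97. 103. 105.] y% [-12. -10.   2.  14.  16.]
top yaw -97.0
3 12 401 x% [-76. -67.   4. 107. 135.] y% [-57. -49.  -4.  51.  58.]
44 54 107 x% [-68. -55.  62. 107. 121.] y% [-34. -31.   5.  35.  42.]
54 60 130 x% [-67. -64.  56. 112. 120.] y% [-33. -30.   1.  38.  40.]
[0, 0, 1, 12, 8, 3, 4, 5, 0, 2, 2, 3, 1, 4, 0, 0, 0, 0, 0, 0, 0, 0, 0, 0, 0, 0, 2, 2, 3, 3, 3, 3, 2, 2, 3, 3, 5, 5, 3, 7, 3, 6, 1, 2, 1, 2, 2, 9, 4, 5, 4, 0, 0] y [0, 0, 0, 1, 10, 12, 7, 7, 6, 6, 7, 5, 5, 3, 4, 3, 5, 9, 3, 3, 7, 14, 13, 0, 0]
60 66 93 x% [-67. -62.  80. 113. 121.] y% [-34. -28.  -3.  32.  37.]
78 90 32 x% [ 85.  86.  95. 102. 103.] y% [-8. -6.  4. 16. 19.]
```

```bash
python3 - <<'E'
from h import *
from scipy.optimize import least_squares
C={}
for n in("scene","top"):
    d=np.load(f"{n}0.npy");W=cloud(n,d);im=cv2.imread(f"pics/{n}0.png").astype(int);C[n]=(W.reshape(-1,3)*1000,im.reshape(-1,3))
W,im=C["scene"]
ok=(im.max(1)<100)&(abs(W[:,0]-525)<50)&(abs(W[:,1]-240)<50)&(W[:,2]>8)
P=W[ok]
# pack (ox,oy,yaw): contact face + left flanks
def loc(p,Q):
    a=p[2];v=Q[:,:2]-p[:2];return v@[np.cos(a),np.sin(a)],v@[-np.sin(a),np.cos(a)]
p=np.array([528,222,.05])
for it in range(8):
    y,z=loc(p,P)
    h=P[:,2]
    A=(abs(z)<4)&(abs(y)<16)&(h<78)            # contact face z=0
    B=(abs(y+20)<4)&(z>4)&(z<13)&(h<78)        # block flank
    D=(abs(y+28)<4)&(z>19)&(z<46)&(h<112)       # body flank
    f=lambda q:np.r_[loc(q,P[A])[1],loc(q,P[B])[0]+20,loc(q,P[D])[0]+28]
    p=least_squares(f,p,loss="soft_l1").x
print("pack o",np.round(p[:2],1),"yaw",np.rad2deg(p[2]).round(2),A.sum(),B.sum(),D.sum(),"rms",np.sqrt((f(p)**2).mean()).round(2))
y,z=loc(p,P);T=P[:,2]>109
print("top y",np.percentile(y[T],[2,50,98]).round(1),"z",np.percentile(z[T],[2,50,98]).round(1))
T=(P[:,2]>88)&(P[:,2]<98)
for n in C:
    W,im=C[n]; ok=(abs(W[:,0]-490)<120)&(abs(W[:,1]+310)<140)&(W[:,2]>46)&(W[:,2]<66)
    P2=W[ok];q=np.array([494.7,-276.5,np.deg2rad(-98)])
    for it in range(10):
        x,y=loc(q,P2); k=(abs(abs(y)-34)<7)&(x>-60)&(x<120); e=(abs(x+64)<7)&(abs(y)<36)
        f=lambda s:np.r_[abs(loc(s,P2[k])[1])-34,loc(s,P2[e])[0]+64]
        q=least_squares(f,q,loss="soft_l1").x
    x,y=loc(q,P2)
    print(n,"dock",q[:2].round(1),np.rad2deg(q[2]).round(2),k.sum(),e.sum(),"x ext",np.percentile(x[(abs(y)<40)&(x<135)&(x>-75)],[1,99]).round(1),"y",np.percentile(y[(abs(x)<124)&(abs(y)<50)],[1,99]).round(1))
    G=W[(abs(W[:,0]-480)<30)&(abs(W[:,1]+372)<30)&(W[:,2]>76)&(W[:,2]<88)&(im.max(1)<90)]
    print("grip",[np.round((np.percentile(v,3)+np.percentile(v,97))/2,1) for v in loc(q,G)])
E
```

```text
pack o [533.9 222.1] yaw 6.12 78 27 99 rms 1.88
top y [-29.6  -3.7  19.6] z [13.6 23.9 36. ]
scene dock [ 496.2 -281.5] -96.06 253 76 x ext [-69.6 121.2] y [-41.   39.6]
grip [np.float64(93.2), np.float64(-7.7)]
top dock [ 497.2 -277.9] -101.53 122 42 x ext [-67.3 122.7] y [-37.9  40.2]
grip [np.float64(92.8), np.float64(3.1)]
```

```bash
cat >> h.py <<'E'
def ray(n,uv,z):
    i=viewer.camera_info(n);R=np.array(i["R"]);t=np.array(i["t"])
    uv=np.asarray(uv,float).reshape(-1,2);D=np.c_[(uv[:,0]-i["cx"])/i["fx"],(uv[:,1]-i["cy"])/i["fy"],np.ones(len(uv))]@R
    o=-R.T@t;return o+D*((z-o[2])/D[:,2])[:,None]
E
python3 - <<'E'
from h import *
for n,(x0,y0,x1,y1) in {"top":(303,172,370,218),"scene":(298,226,376,298)}.items():
    im=cv2.imread(f"pics/{n}0.png");im4=cv2.resize(im[y0:y1,x0:x1],None,fx=4,fy=4,interpolation=cv2.INTER_CUBIC).astype(int)
    blue=(im4[...,0]-im4[...,2]>60)
    m=(~blue).astype(np.uint8)
    c=max(cv2.findContours(m,0,cv2.CHAIN_APPROX_NONE)[0],key=cv2.contourArea)[:,0]
    uv=(c+.5)/4-.5+[x0,y0]
    r=cv2.minAreaRect(uv.astype(np.float32));print(n,"px rect",r)
    hull=cv2.convexHull(uv.astype(np.float32));ap=cv2.approxPolyDP(hull,1.5,True)[:,0]
    for z in(0,.008):
        print(z,np.round(ray(n,ap,z)[:,:2]*1000,1).tolist())
    print(ap.round(1).tolist())
E
```

```text
top px rect ((335.07318115234375, 195.09674072265625), (52.53428268432617, 24.40540885925293), 7.888349533081055)
0 [[551.5, -212.8], [557.5, -227.1], [524.0, -408.6], [511.7, -419.2], [458.1, -409.7], [435.1, -396.6], [463.3, -202.2]]
0.008 [[550.1, -211.8], [556.1, -226.0], [522.8, -406.8], [510.5, -417.3], [457.1, -407.8], [434.2, -394.7], [462.2, -201.3]]
[[310.6000061035156, 181.39999389648438], [314.1000061035156, 179.89999389648438], [359.3999938964844, 187.60000610351562], [362.1000061035156, 190.60000610351562], [360.3999938964844, 203.89999389648438], [357.3999938964844, 209.60000610351562], [308.6000061035156, 203.10000610351562]]
scene px rect ((333.9444580078125, 260.8587951660156), (72.10501861572266, 39.32135009765625), 50.86960220336914)
0 [[592.1, -168.6], [616.0, -194.2], [548.2, -385.0], [519.6, -408.3], [435.4, -394.5], [464.1, -200.3], [503.8, -181.9]]
0.008 [[586.1, -172.4], [609.9, -197.8], [542.6, -387.4], [514.2, -410.6], [430.6, -396.9], [459.0, -203.9], [498.5, -185.7]]
[[320.1000061035156, 225.60000610351562], [330.6000061035156, 225.60000610351562], [366.6000061035156, 269.8999938964844], [367.6000061035156, 279.8999938964844], [347.3999938964844, 294.6000061035156], [302.8999938964844, 253.10000610351562], [306.3999938964844, 242.89999389648438]]
```

```bash
python3 - <<'E'
import cv2,numpy as np
a=cv2.imread("pics/scene0.png");b=cv2.imread("pics/top0.png")
cv2.imwrite("pics/z2.png",np.vstack([cv2.resize(b[174:216,302:372],(700,420),interpolation=cv2.INTER_CUBIC)]))
E
```

```text
(no output)
```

View pics/z2.png

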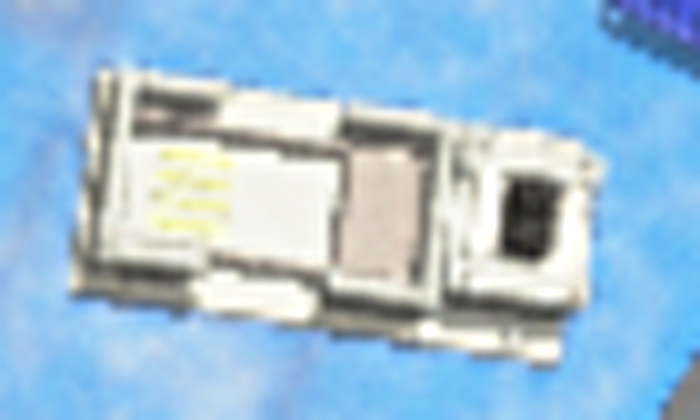

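The dock's base edge agrees between the two views, top (308.6,203.1)→(357.4,209.6). That gives dock yaw ≈ -98.3° and bay centre ≈ (499, -277.5), with the far wall and lock end matching to about 1 mm. Now the same for the pack.

```bash
python3 - <<'E'
from h import *
for n,(x0,y0,x1,y1) in {"top":(180,168,214,206),"scene":(200,140,242,192)}.items():
    im=cv2.imread(f"pics/{n}0.png");im4=cv2.resize(im[y0:y1,x0:x1],None,fx=4,fy=4,interpolation=cv2.INTER_CUBIC).astype(int)
    m=(im4.max(2)<80).astype(np.uint8)
    c=max(cv2.findContours(m,0,cv2.CHAIN_APPROX_NONE)[0],key=cv2.contourArea)[:,0]
    uv=(c+.5)/4-.5+[x0,y0]
    ap=cv2.approxPolyDP(uv.astype(np.float32),.8,True)[:,0]
    for a,b,e,g in zip(ap,ray(n,ap,0),ray(n,ap,.082),ray(n,ap,.116)): print(n,a.round(1),"z0",(b[:2]*1e3).round(),"z82",(e[:2]*1e3).round(),"z116",(g[:2]*1e3).round())
a=cv2.imread("pics/scene0.png");b=cv2.imread("pics/top0.png")
g=lambda q:np.clip(q.astype(float)*2,0,255).astype(np.uint8)
cv2.imwrite("pics/z3.png",np.hstack([cv2.resize(g(a[140:192,200:242]),(420,520),interpolation=cv2.INTER_CUBIC),cv2.resize(g(b[168:206,180:214]),(374,520),interpolation=cv2.INTER_CUBIC)]))
E
```

```text
top [193.6 176.4] z0 [577. 258.] z82 [561. 247.] z116 [554. 242.]
top [194.4 188.6] z0 [527. 255.] z82 [513. 244.] z116 [508. 239.]
top [188.1 190.6] z0 [519. 279.] z82 [506. 267.] z116 [500. 262.]
top [191.1 194.1] z0 [504. 267.] z82 [492. 256.] z116 [487. 251.]
top [197.6 193.9] z0 [505. 241.] z82 [493. 231.] z116 [488. 227.]
top [199.1 191.6] z0 [514. 235.] z82 [501. 225.] z116 [496. 221.]
top [201.6 191.1] z0 [516. 226.] z82 [503. 216.] z116 [498. 212.]
top [201.6 183.4] z0 [548. 226.] z82 [533. 216.] z116 [527. 212.]
top [199.4 179.9] z0 [562. 235.] z82 [547. 225.] z116 [541. 221.]
top [200.4 188.1] z0 [528. 231.] z82 [515. 221.] z116 [509. 217.]
top [196.9 188.9] z0 [525. 245.] z82 [512. 234.] z116 [507. 230.]
top [195.9 179.1] z0 [565. 249.] z82 [550. 238.] z116 [544. 234.]
scene [217.4 145.9] z0 [642. 385.] z82 [578. 309.] z116 [552. 277.]
scene [217.9 151.1] z0 [622. 360.] z82 [559. 286.] z116 [533. 255.]
scene [209.6 159.4] z0 [567. 348.] z82 [508. 274.] z116 [484. 244.]
scene [211.1 176.6] z0 [506. 273.] z82 [451. 204.] z116 [428. 176.]
scene [215.1 180.6] z0 [501. 246.] z82 [447. 180.] z116 [424. 152.]
scene [221.6 181.9] z0 [513. 224.] z82 [457. 159.] z116 [435. 132.]
scene [228.1 176.9] z0 [547. 226.] z82 [490. 161.] z116 [466. 134.]
scene [227.9 166.6] z0 [586. 267.] z82 [526. 199.] z116 [501. 171.]
scene [224.6 151.4] z0 [639. 340.] z82 [575. 267.] z116 [549. 237.]
scene [221.9 149.6] z0 [639. 355.] z82 [575. 281.] z116 [549. 251.]
scene [219.6 149.9] z0 [632. 361.] z82 [568. 286.] z116 [542. 255.]
```

View pics/z3.png

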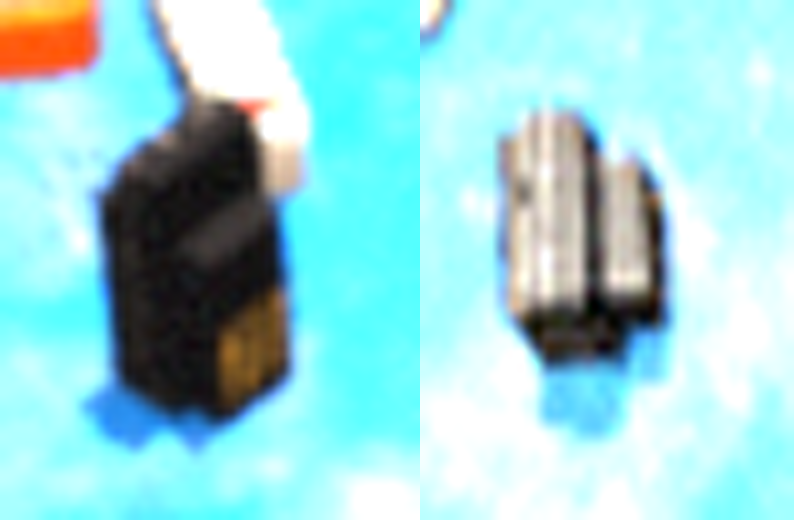

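```bash
python3 - <<'E'
from h import *
im=cv2.imread("pics/top0.png").astype(int)
print(im[174:200,184:206].sum(2)//3)
print((im[174:200,184:206,0]-im[174:200,184:206,2]))
E
```

```text
[[177 176 178 173 175 174 172 174 175 178 177 173 168 169 168 170 171 167
  169 169 170 171]
 [179 174 175 170 171 163 129 147 124 130 143 169 169 168 169 169 167 168
  168 166 167 170]
 [176 177 174 172 169 144  98 118  99  91  91 128 170 173 176 172 172 169
  166 170 167 168]
 [172 172 166 121 116 111  88 114  84  88  68  75 132 178 180 178 178 176
  168 167 171 171]
 [172 174 158  81  87 107  89 117  87  86  69  27  99 182 159 153 163 183
  171 171 168 171]
 [172 173 161  82  85 112  94 115  89  92  76  35  84 131 118 100 124 188
  180 169 166 169]
 [170 176 167  80  84 105 105 143  96  93  86  35  72  99  94  83  71 144
  181 175 166 169]
 [178 176 168  91  75  73  96 121  85  91  83  27  59  93  94  81  36  83
  159 180 176 179]
 [187 183 179 100  79  64  95 115  94  94  88  27  55  96  96  88  48  63
  131 193 181 179]
 [184 185 183  94  87 106 101 117  94  94  95  29  59  93  98  87  44  31
  108 188 178 178]
 [175 179 175  88  92 116  94 110  93  93  99  32  59  96 101  90  54  16
   91 180 182 180]
 [172 178 166  78  94 111 101 109  90  95  96  32  57  98  97  94  65  16
   
[... 3037 characters left out ...]
0  -4  -1  -6  24  66  79  75
  102 149 134 115]
 [131 127 123 118 113 101  34 -10 -11  -4  -4  -6   4   9  40  96 111 101
  113 141 129 106]
 [125 122 117 102  96 114  96  35  30  39  42  39  57  53  74 105 105  96
  106 133 126 111]
 [120 117 103  94  93 110 129  90 100 104 109 109 112 113 105 112  99  91
   97 118 119 111]
 [116 109 108 100  93 109 128 103 112 117 112 113 120 114 131 155 136 123
  113 118 113 115]
 [ 99 104 109 114 108 121 131  98 100 112 111 109 109 106 120 141 131 119
  120 117 116 125]
 [ 81  88  91 100 110 116 124  99 103 110 105 109 104  97 119 129 122 122
  114 110 117 130]
 [ 88  83  82  89  97  99 112 121 138 147 109 106 106 118 139 123 115 111
  100  97 107 128]]
```

```bash
python3 - <<'E'
from h import *
for uv,z in(((194.45,182.2),.116),((190,182.2),.116),((200.2,184),.082),((198,178.9),.082),((198,188.9),.082),((192,175.2),.116),((192,189.2),.116),((186.8,184),.094)):
    print(uv,z,(ray("top",uv,z)[0]*1e3).round(1))
for uv in((215.1,180.6),(221.6,181.9),(228.1,176.9)): print(uv,(ray("scene",uv,0)[0]*1e3).round(1))
E
```

```text
(194.45, 182.2) 0.116 [532.1 239.  116. ]
(190, 182.2) 0.116 [532.3 255.7 116. ]
(200.2, 184) 0.082 [531.  221.5  82. ]
(198, 178.9) 0.082 [550.9 230.1  82. ]
(198, 188.9) 0.082 [512.  229.7  82. ]
(192, 175.2) 0.116 [559.  248.5 116. ]
(192, 189.2) 0.116 [505.6 247.9 116. ]
(186.8, 184) 0.094 [529.4 270.9  94. ]
(215.1, 180.6) [501.2 246.6   0. ]
(221.6, 181.9) [512.6 224.3   0. ]
(228.1, 176.9) [547.3 226.1   0. ]
```

```bash
cat >> h.py <<'E'
from scipy.spatial.transform import Rotation as Ro
S=lambda a:np.sin(np.deg2rad(a)); K=lambda a:np.cos(np.deg2rad(a))
def packframe(yaw,up):  # yaw of pack y axis (up: standing) ; else yaw of x axis lying
    if up: x=np.array([0,0,1.]);y=np.array([K(yaw),S(yaw),0])
    else: x=np.array([K(yaw),S(yaw),0]);y=np.array([-S(yaw),K(yaw),0])
    return np.c_[x,y,np.cross(x,y)]
def tool(P,th): # tool R for grasp on flanks, tilted th towards shoulder end
    z=P@[-S(th),0,-K(th)];y=P[:,1];return np.c_[np.cross(y,z),y,z]
def go(pos,R):
    s=readout.read_state();T=np.array(s["tcp_rot"]);d=T.T@(np.array(pos)-s["position"])/.25
    r=Ro.from_matrix(T.T@R).as_rotvec(degrees=True)
    print("row",np.round(np.r_[d,r/90],3).tolist(),"mm",round(np.linalg.norm(d)*250),"deg",round(np.linalg.norm(r),1),"rows>=",int(np.ceil(max(np.linalg.norm(d)*5,np.linalg.norm(r)/8.59))))
def st():
    s=readout.read_state();print({k:np.round(s[k],3).tolist() for k in("time_s","joint_positions","position","tcp_rot","force","opening","grasp_force")})
E
python3 - <<'E'
from h import *
W=np.vstack([cloud(n,np.load(f"{n}0.npy")).reshape(-1,3) for n in("scene","top")])
for x0 in np.arange(.4,.95,.1):
    r=[]
    for y0 in np.arange(-.5,.6,.1):
        k=(abs(W[:,0]-x0-.05)<.05)&(abs(W[:,1]-y0-.05)<.05)
        r.append(int(1000*np.nanpercentile(W[k,2],99)) if k.sum() else -1)
    print(x0.round(1),"y -.5..:",r)
P=packframe(3,True);R=tool(P,30);G=np.array([.5303,.255,.058])
print(R.round(3),(G-.13*R[:,2]+.019*R[:,2]).round(3))
go([.44,.42,.25],R)
E
```

```text
0.4 y -.5..: [38, 83, 59, 89, 157, 104, 9, 16, 9, -831, -831]
0.5 y -.5..: [45, 63, 59, 90, 119, 204, 10, 120, 10, 47, 40]
0.6 y -.5..: [51, 485, 485, 216, 115, 295, 354, 343, 40, 56, 11]
0.7 y -.5..: [483, 487, 489, 487, 484, 353, 357, 357, 354, 57, 56]
0.8 y -.5..: [486, 488, 489, 488, 488, 486, 472, 357, 354, 211, 75]
0.9 y -.5..: [487, 488, 489, 489, 489, 489, 487, 355, 208, 221, 219]
[[-0.026  0.999  0.045]
 [ 0.499  0.052 -0.865]
 [-0.866  0.    -0.5  ]] [0.525 0.351 0.114]
row [-1.177, -0.368, -0.222, 0.402, -0.579, 0.698] mm 313 deg 89.3 rows>= 11
```

```bash
python3 - <<'E'
from h import *
W=np.vstack([cloud(n,np.load(f"{n}0.npy")).reshape(-1,3) for n in("scene","top")])
for y0 in np.arange(-.5,.6,.04):
    k=(abs(W[:,1]-y0-.02)<.02)&(W[:,2]>.1)&(W[:,0]<1)&(W[:,0]>.4)
    h=(abs(W[:,1]-y0-.02)<.02)&(W[:,2]>.03)&(W[:,0]>.4)
    print(y0.round(2),"minx z>.1:",np.round(np.nanpercentile(W[k,0],1),3) if k.sum()>5 else None, "z>.03:",np.round(np.nanpercentile(W[h,0],1),3))
E
```

```text
-0.5 minx z>.1: 0.849 z>.03: 0.569
-0.46 minx z>.1: 0.79 z>.03: 0.606
-0.42 minx z>.1: 0.729 z>.03: 0.452
-0.38 minx z>.1: 0.668 z>.03: 0.454
-0.34 minx z>.1: 0.63 z>.03: 0.454
-0.3 minx z>.1: 0.639 z>.03: 0.637
-0.26 minx z>.1: 0.665 z>.03: 0.468
-0.22 minx z>.1: 0.689 z>.03: 0.479
-0.18 minx z>.1: 0.713 z>.03: 0.712
-0.14 minx z>.1: 0.74 z>.03: 0.464
-0.1 minx z>.1: 0.453 z>.03: 0.405
-0.06 minx z>.1: 0.46 z>.03: 0.415
-0.02 minx z>.1: 0.523 z>.03: 0.435
0.02 minx z>.1: 0.648 z>.03: 0.454
0.06 minx z>.1: 0.6 z>.03: 0.476
0.1 minx z>.1: 0.619 z>.03: 0.619
0.14 minx z>.1: 0.655 z>.03: 0.653
0.18 minx z>.1: 0.678 z>.03: 0.528
0.22 minx z>.1: 0.505 z>.03: 0.501
0.26 minx z>.1: 0.727 z>.03: 0.503
0.3 minx z>.1: 0.754 z>.03: 0.613
0.34 minx z>.1: 0.781 z>.03: 0.624
0.38 minx z>.1: 0.858 z>.03: 0.613
0.42 minx z>.1: 0.891 z>.03: 0.562
0.46 minx z>.1: 0.922 z>.03: 0.519
0.5 minx z>.1: 0.949 z>.03: 0.525
0.54 minx z>.1: 0.961 z>.03: 0.732
0.58 minx z>.1: None z>.03: 0.755
```

Call:
send_rows([
  [-0.3,0,0,0,0,0],
  [-0.6,-0.1,0,0,0,0.1],
  [-0.8,-0.2,0,0.1,-0.1,0.2],
  [-1,-0.37,-0.22,0.2,-0.29,0.35],
  [-1,-0.37,-0.22,0.4,-0.58,0.7],
  [-1,-0.37,-0.22,0.4,-0.58,0.7],
  [-1,-0.37,-0.22,0.4,-0.58,0.7],
  [-1,-0.37,-0.22,0.4,-0.58,0.7],
  [-1,-0.37,-0.22,0.4,-0.58,0.7],
  [-1,-0.37,-0.22,0.4,-0.58,0.7],
  [-1,-0.37,-0.22,0.4,-0.58,0.7],
  [-1,-0.37,-0.22,0.4,-0.58,0.7],
], grip=1)

```text
time_s: 1.3
position: [0.3972, 0.4337, 0.2486]
tcp_rot: [[-0.021, 0.999, 0.045], [0.498, 0.05, -0.866], [-0.867, 0.005, -0.498]]
force: [-0.1, 0.4, -0.6]
opening: 0.995
grasp_force: 0.0
```

```bash
python3 - <<'E'
from h import *
st();P=packframe(3,True);R=tool(P,30);G=np.array([.5303,.255,.058])
go(G-.111*R[:,2],R)
E
```

```text
{'time_s': 1.3, 'joint_positions': [54.293, 52.298, 54.006, -39.074, 120.639, 46.081], 'position': [0.397, 0.434, 0.249], 'tcp_rot': [[-0.021, 0.999, 0.045], [0.498, 0.05, -0.866], [-0.867, 0.005, -0.498]], 'force': [-0.101, 0.382, -0.554], 'opening': 0.995, 'grasp_force': 0.0}
row [0.294, 0.492, 0.579, 0.0, 0.001, -0.004] mm 204 deg 0.3 rows>= 5
```

Call:
send_rows([
  [0.1,0.25,0.1,0,0,0],
  [0.15,0.45,0.25,0,0,0],
  [0.29,0.49,0.4,0,0,0],
  [0.29,0.49,0.55,0,0,0],
  [0.29,0.49,0.58,0,0,0],
  [0.29,0.49,0.58,0,0,0],
  [0.29,0.49,0.58,0,0,0],
  [0.29,0.49,0.58,0,0,0],
])

```text
time_s: 2.1
position: [0.5256, 0.3526, 0.1167]
tcp_rot: [[-0.021, 0.999, 0.049], [0.504, 0.053, -0.862], [-0.864, 0.007, -0.504]]
force: [-0.4, 0.8, -0.3]
opening: 1.003
grasp_force: 0.0
```

```bash
python3 - <<'E'
from h import *
st();P=packframe(3,True);R=tool(P,30);G=np.array([.5303,.255,.058])
go(G+.019*R[:,2],R)
a,d=viewer.capture("scene");b,e=viewer.capture("top")
np.save("s1.npy",d);np.save("t1.npy",e);cv2.imwrite("s1.png",a[...,::-1]);cv2.imwrite("t1.png",b[...,::-1])
cv2.imwrite("pics/pre.png",np.hstack([cv2.resize(a[110:200,170:270,::-1],(400,360)),cv2.resize(b[120:210,140:240,::-1],(400,360))]))
E
```

```text
{'time_s': 2.1, 'joint_positions': [43.67, 60.554, 56.324, -43.116, 105.743, 45.572], 'position': [0.526, 0.353, 0.117], 'tcp_rot': [[-0.021, 0.999, 0.049], [0.504, 0.053, -0.862], [-0.864, 0.007, -0.504]], 'force': [-0.367, 0.805, -0.324], 'opening': 1.003, 'grasp_force': 0.0}
row [0.005, -0.004, 0.532, 0.003, -0.003, -0.004] mm 133 deg 0.5 rows>= 3
```

View pics/pre.png

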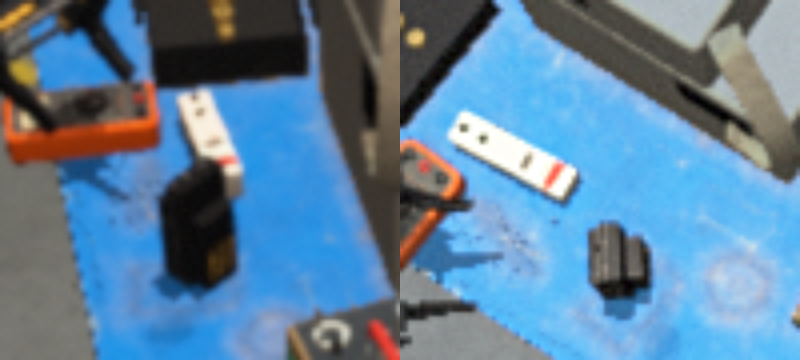

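```bash
python3 - <<'E'
from h import *
s=readout.read_state();T=np.array(s["tcp_rot"]);p=np.array(s["position"]);print(p)
for n,f in(("top","t1"),("scene","s1")):
    im=cv2.imread(f+".png").astype(int);W=cloud(n,np.load(f+".npy"))
    L=(W-p)@T
    k=(abs(L[...,0])<.02)&(abs(L[...,1])<.075)&(L[...,2]>-.06)&(L[...,2]<.02)&(W[...,2]>.06)
    for sg in(-1,1):
        q=k&(sg*L[...,1]>0.02)
        if q.sum():print(n,sg,q.sum(),"x",np.percentile(L[q][:,0],[2,50,98]).round(4),"y",np.percentile(L[q][:,1],[2,50,98]).round(4),"z max",np.percentile(L[q][:,2],[50,90,98]).round(4)," px",np.argwhere(q).max(0),np.argwhere(q).min(0))
    i=viewer.camera_info(n);c=np.array(i["R"])@p+i["t"];print("tcp px",i["fx"]*c[0]/c[2]+i["cx"],i["fy"]*c[1]/c[2]+i["cy"])
E
```

```text
[0.52542683 0.35277946 0.11682253]
top -1 30 x [-0.0188 -0.0102  0.0019] y [-0.0527 -0.0471 -0.0418] z max [-0.045  -0.0294 -0.0268]  px [198 158] [195 149]
top 1 33 x [-0.0169 -0.0076  0.0111] y [0.0437 0.0476 0.0563] z max [-0.0449 -0.0285 -0.0253]  px [172 158] [168 148]
tcp px 163.99955627890478 184.21647798349656
scene -1 56 x [-0.0187 -0.005   0.0135] y [-0.0571 -0.0517 -0.0413] z max [-0.0427 -0.0281 -0.0249]  px [143 184] [133 175]
scene 1 51 x [-0.0172 -0.0059  0.0106] y [0.042  0.0467 0.0528] z max [-0.0421 -0.0267 -0.0251]  px [130 204] [119 196]
tcp px 197.68419843348195 139.96817463101019
```

```bash
python3 - <<'E'
from h import *
s=readout.read_state();T=np.array(s["tcp_rot"]);p=np.array(s["position"])
out=[]
for n,f,(x,y) in(("scene","s1",(165,110)),("top","t1",(140,160))):
    im=cv2.imread(f+".png");i=viewer.camera_info(n)
    c=cv2.resize(im[y:y+45,x:x+50],(400,360),interpolation=cv2.INTER_CUBIC)
    for z,col in((0,(0,0,255)),(-.019,(0,255,0)),(-.06,(255,255,255))):
        for yy in(-.05,0,.05):
            q=np.array(i["R"])@(p+T@[0,yy,z])+i["t"];u=(i["fx"]*q[0]/q[2]+i["cx"]-x+.5)*8;v=(i["fy"]*q[1]/q[2]+i["cy"]-y+.5)*8
            cv2.circle(c,(int(u),int(v)),3,col,-1)
    out.append(c)
cv2.imwrite("pics/tip.png",np.hstack(out))
E
```

```text
(no output)
```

View pics/tip.png

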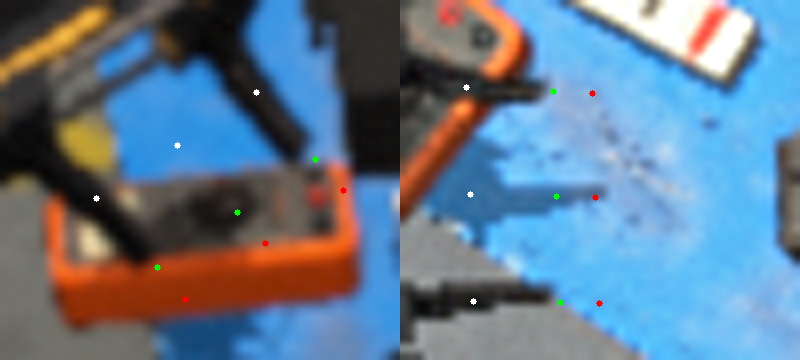

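In both views the visible fingertips (scene ≈(184,143) and (203,129)) end about 23 mm short of the reported TCP while open. This may be the finger linkage arc, so I'll check it by closing part-way in free air.

Call:
send_rows([
  [0,0,0,0,0,0],
  [0,0,0,0,0,0],
  [0,0,0,0,0,0],
  [0,0,0,0,0,0],
  [0,0,0,0,0,0],
  [0,0,0,0,0,0],
], grip=0.65)

```text
time_s: 2.8
position: [0.5254, 0.3507, 0.1153]
tcp_rot: [[-0.022, 0.999, 0.047], [0.502, 0.052, -0.864], [-0.865, 0.004, -0.502]]
force: [0.4, 0.1, -0.3]
opening: 0.661
grasp_force: 0.0
```

```bash
cat >> h.py <<'E'
def tips():
    s=readout.read_state();T=np.array(s["tcp_rot"]);p=np.array(s["position"]);print(p.round(4),"open",s["opening"])
    for n in("top","scene"):
        im,d=viewer.capture(n);W=cloud(n,d);L=(W-p)@T
        k=(abs(L[...,0])<.02)&(abs(L[...,1])<.075)&(L[...,2]>-.06)&(L[...,2]<.03)&(W[...,2]>.06)
        for sg in(-1,1):
            q=k&(sg*L[...,1]>0.01)
            if q.sum():print(n,sg,q.sum(),"x",np.percentile(L[q][:,0],[2,50,98]).round(4),"y",np.percentile(L[q][:,1],[2,50,98]).round(4),"z max",np.percentile(L[q][:,2],[50,90,98]).round(4))
E
python3 -c "
from h import *
tips()"
```

```text
[0.5254 0.3507 0.1153] open 0.6612553061179289
top -1 36 x [-0.0171 -0.011   0.0077] y [-0.0384 -0.0328 -0.0279] z max [-0.042  -0.0288 -0.0264]
top 1 34 x [-0.0186 -0.01    0.0064] y [0.0282 0.0324 0.0392] z max [-0.0436 -0.0316 -0.0256]
scene -1 55 x [-0.016  -0.0062  0.0123] y [-0.0426 -0.0355 -0.0297] z max [-0.0433 -0.028  -0.0255]
scene 1 52 x [-0.0157 -0.0071  0.0084] y [0.0234 0.0308 0.039 ] z max [-0.0414 -0.0271 -0.0252]
```

```bash
python3 - <<'E'
from h import *
T=np.array([[-0.954,0.299,-0.001],[0.299,0.954,-0.002],[0,-0.002,-1.0]]);p=np.array([.187,.596,.194])
for n in("top","scene"):
    W=cloud(n,np.load(n+"0.npy"));L=(W-p)@T
    k=(abs(L[...,0])<.03)&(abs(L[...,1])<.08)&(L[...,2]>-.06)&(L[...,2]<.04)
    for sg in(-1,1):
        q=k&(sg*L[...,1]>0.02)
        if q.sum():print(n,sg,q.sum(),"x",np.percentile(L[q][:,0],[2,50,98]).round(4),"y",np.percentile(L[q][:,1],[2,50,98]).round(4),"z max",np.percentile(L[q][:,2],[50,90,98]).round(4))
E
```

```text
scene -1 57 x [-0.0109 -0.0004  0.0102] y [-0.0635 -0.0554 -0.0493] z max [-0.0442 -0.0307 -0.0255]
```

The tool-down start images show the same -25 mm. So it is a tool-length error, and the real grasp point is about 43.5 mm behind the reported TCP. I'll reopen, allow for it and approach.

```bash
cat >> h.py <<'E'
OFF=.0435
def goG(G,R): go(np.array(G)+OFF*R[:,2],R)
E
python3 - <<'E'
from h import *
R=tool(packframe(3,True),30);goG([.5315,.255,.058],R)
E
```

```text
row [0.005, 0.003, 0.621, 0.001, -0.002, -0.003] mm 155 deg 0.3 rows>= 4
```

Call:
send_rows([
  [0,0,0,0,0,0],
  [0,0,0,0,0,0],
  [0,0,0,0,0,0],
  [0.005,0.003,0.1,0,0,0],
  [0.005,0.003,0.2,0,0,0],
  [0.005,0.003,0.3,0,0,0],
  [0.005,0.003,0.38,0,0,0],
  [0.005,0.003,0.38,0,0,0],
], grip=1)

```text
time_s: 3.7
position: [0.5296, 0.2668, 0.0655]
tcp_rot: [[-0.024, 0.999, 0.043], [0.499, 0.049, -0.865], [-0.866, 0.0, -0.5]]
force: [0.3, 1.1, 0.6]
opening: 1.0
grasp_force: 0.0
```

Call:
send_rows([
  [0,0,0.05,0,0,0],
  [0,0,0.1,0,0,0],
  [0,0,0.15,0,0,0],
  [0,0,0.2,0,0,0],
  [0,0,0.24,0,0,0],
  [0,0,0.24,0,0,0],
  [0,0,0.24,0,0,0],
  [0,0,0.24,0,0,0],
])

```text
time_s: 4.5
position: [0.5337, 0.2181, 0.0367]
tcp_rot: [[-0.022, 0.999, 0.048], [0.502, 0.052, -0.863], [-0.864, 0.005, -0.503]]
force: [-0.7, 1.5, 0.2]
opening: 1.001
grasp_force: 0.0
```

```bash
python3 - <<'E'
from h import *
st();R=tool(packframe(3,True),30);goG([.5315,.255,.058],R)
a,_=viewer.capture("scene");b,_=viewer.capture("top")
cv2.imwrite("pics/g1.png",np.hstack([cv2.resize(a[130:190,190:250,::-1],(400,400),interpolation=cv2.INTER_CUBIC),cv2.resize(b[155:215,160:220,::-1],(400,400),interpolation=cv2.INTER_CUBIC)]))
E
```

```text
{'time_s': 4.5, 'joint_positions': [35.47, 61.013, 73.299, -46.956, 88.826, 53.133], 'position': [0.534, 0.218, 0.037], 'tcp_rot': [[-0.022, 0.999, 0.048], [0.502, 0.052, -0.863], [-0.864, 0.005, -0.503]], 'force': [-0.712, 1.513, 0.168], 'opening': 1.001, 'grasp_force': 0.0}
row [0.0, -0.001, 0.003, 0.002, -0.002, -0.003] mm 1 deg 0.4 rows>= 1
```

View pics/g1.png

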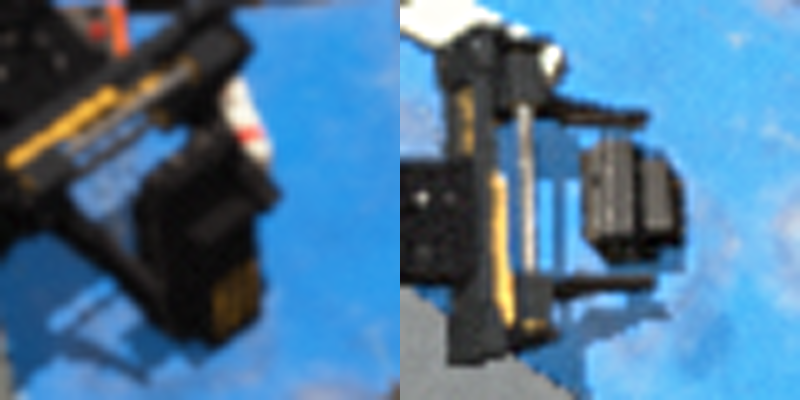

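The fingers straddle the pack symmetrically (top crop: finger rows 115 and 285, pack 140 to 255) and the tips are where expected. Closing the gripper.

Call:
send_rows([
  [0,0,0,0,0,0],
  [0,0,0,0,0,0],
  [0,0,0,0,0,0],
  [0,0,0,0,0,0],
  [0,0,0,0,0,0],
  [0,0,0,0,0,0],
  [0,0,0,0,0,0],
  [0,0,0,0,0,0],
  [0,0,0,0,0,0],
  [0,0,0,0,0,0],
], grip=0.4)

```text
time_s: 5.6
position: [0.533, 0.2176, 0.0365]
tcp_rot: [[-0.022, 0.999, 0.046], [0.501, 0.051, -0.864], [-0.865, 0.004, -0.502]]
force: [-1.7, 0.8, 1.4]
opening: 0.638
grasp_force: 30.0
```

```bash
python3 -c "
from h import *
st()
R=tool(packframe(3,True),30);s=readout.read_state();print(np.array(s['position'])-OFF*np.array(s['tcp_rot'])[:,2]);goG([.5315,.255,.078],R)"
```

```text
{'time_s': 5.6, 'joint_positions': [35.457, 61.029, 73.364, -46.932, 88.849, 53.132], 'position': [0.533, 0.218, 0.036], 'tcp_rot': [[-0.022, 0.999, 0.046], [0.501, 0.051, -0.864], [-0.865, 0.004, -0.502]], 'force': [-1.683, 0.846, 1.38], 'opening': 0.638, 'grasp_force': 29.983}
[0.53100259 0.25514062 0.05832551]
row [-0.069, 0.002, -0.039, 0.001, -0.001, -0.002] mm 20 deg 0.3 rows>= 1
```

Call:
send_rows([
  [-0.03,0,-0.02,0,0,0],
  [-0.07,0,-0.04,0,0,0],
  [-0.14,0,-0.08,0,0,0],
  [-0.21,0,-0.12,0,0,0],
  [-0.31,0,-0.18,0,0,0],
  [-0.41,0,-0.24,0,0,0],
  [-0.51,0,-0.3,0,0,0],
  [-0.61,0,-0.36,0,0,0],
  [-0.69,0,-0.4,0,0,0],
  [-0.72,0,-0.42,0,0,0],
  [-0.72,0,-0.42,0,0,0],
])

```text
time_s: 6.7
position: [0.5327, 0.2183, 0.2466]
tcp_rot: [[-0.02, 0.999, 0.048], [0.504, 0.052, -0.862], [-0.864, 0.007, -0.504]]
force: [0.3, -0.1, -4.9]
opening: 0.643
grasp_force: 30.0
```

```bash
python3 - <<'E'
from h import *
st();R=tool(packframe(3,True),30)
s=readout.read_state();p=np.array(s["position"]);T=np.array(s["tcp_rot"]);print("G",p-OFF*T[:,2])
# pack frame from tool: pose check by depth. nominal pack axes in tool
PR=R.T@packframe(3,True); Pk=T@PR; O=p-OFF*T[:,2]-Pk@[0,0,.033]
im,d=viewer.capture("scene");W=cloud("scene",d);L=(W-O)@Pk*1000
dark=im.max(2)<100
A=dark&(abs(L[...,2])<6)&(abs(L[...,1])<17)&(L[...,0]>-50)&(L[...,0]<18)
q=L[A];M=np.c_[q[:,0],q[:,1],np.ones(len(q))];c=np.linalg.lstsq(M,q[:,2],rcond=None)[0];print("contact face z = ax+by+c",np.round([np.rad2deg(c[0]),np.rad2deg(c[1]),c[2]],2),len(q))
B=dark&(abs(L[...,2]-26)<12)&(abs(L[...,1])<30)&(abs(L[...,0]-58)<8);q=L[B];print("top x",len(q),np.median(q[:,0]),"y",np.percentile(q[:,1],[2,98]),"z",np.percentile(q[:,2],[2,98]))
goG([.45,.05,.30],tool(packframe(-8.3-4,True),30))
E
```

```text
{'time_s': 6.7, 'joint_positions': [35.52, 44.817, 71.711, -47.999, 100.833, 40.145], 'position': [0.533, 0.218, 0.247], 'tcp_rot': [[-0.02, 0.999, 0.048], [0.504, 0.052, -0.862], [-0.864, 0.007, -0.504]], 'force': [0.333, -0.12, -4.903], 'opening': 0.643, 'grasp_force': 29.984}
G [0.5305642  0.25578898 0.26851367]
contact face z = ax+by+c [-0.79 -0.23 -0.22] 121
top x 80 56.19017662619923 y [-29.1144416   21.93548287] z [14.36607331 37.0913169 ]
row [-0.519, -0.402, 0.623, 0.148, -0.003, 0.083] mm 226 deg 15.3 rows>= 5
```

```bash
python3 - <<'E'
from h import *
goG([.45,.08,.30],tool(packframe(3,True),30)@Ro.from_rotvec([0,0,0]).as_matrix())
R1=tool(packframe(-98.3,False),30)
goG([.45,-.02,.32],R1)
E
```

```text
row [-0.462, -0.356, 0.524, 0.001, -0.002, -0.003] mm 196 deg 0.3 rows>= 4
row [-0.558, -0.36, 0.657, 0.039, 0.994, 0.133] mm 234 deg 90.3 rows>= 11
```

Call:
send_rows([
  [-0.08,-0.1,0.04,0,0.05,0.01],
  [-0.16,-0.2,0.1,0.01,0.13,0.02],
  [-0.24,-0.28,0.16,0.01,0.22,0.03],
  [-0.32,-0.34,0.24,0.01,0.31,0.04],
  [-0.4,-0.36,0.34,0.02,0.4,0.05],
  [-0.48,-0.36,0.44,0.02,0.49,0.07],
  [-0.54,-0.36,0.54,0.02,0.58,0.08],
  [-0.56,-0.36,0.62,0.03,0.66,0.09],
  [-0.56,-0.36,0.66,0.03,0.75,0.1],
  [-0.56,-0.36,0.66,0.04,0.84,0.11],
  [-0.56,-0.36,0.66,0.04,0.92,0.12],
  [-0.56,-0.36,0.66,0.04,0.98,0.13],
])

```text
time_s: 7.95
position: [0.4516, -0.0009, 0.2811]
tcp_rot: [[0.127, 0.99, 0.063], [0.867, -0.142, 0.478], [0.482, -0.006, -0.876]]
force: [-0.0, -0.2, -5.4]
opening: 0.642
grasp_force: 30.0
```

```bash
python3 - <<'E'
from h import *
st();R1=tool(packframe(-98.3,False),30)
s=readout.read_state();print(np.array(s["position"])-OFF*np.array(s["tcp_rot"])[:,2])
goG([.499,-.2775,.16],R1)
E
```

```text
{'time_s': 7.95, 'joint_positions': [-34.362, 13.964, 101.67, 25.955, 79.465, -34.367], 'position': [0.452, -0.001, 0.281], 'tcp_rot': [[0.127, 0.99, 0.063], [0.867, -0.142, 0.478], [0.482, -0.006, -0.876]], 'force': [-0.001, -0.245, -5.438], 'opening': 0.642, 'grasp_force': 29.985}
[ 0.44884155 -0.02169942  0.31917066]
row [-1.165, 0.349, 0.081, -0.004, 0.013, -0.001] mm 305 deg 1.2 rows>= 7
```

Call:
send_rows([
  [-0.16,0.1,-0.06,0,0,0],
  [-0.33,0.2,-0.06,0,0.01,0],
  [-0.5,0.3,-0.06,0,0.01,0],
  [-0.68,0.35,-0.06,0,0.01,0],
  [-0.85,0.35,-0.06,0,0.01,0],
  [-1,0.35,-0.06,0,0.01,0],
  [-1,0.35,-0.06,0,0.01,0],
  [-1,0.35,-0.06,0,0.01,0],
  [-1,0.35,-0.06,0,0.01,0],
])

```text
time_s: 8.85
position: [0.5071, -0.2348, 0.1751]
tcp_rot: [[0.123, 0.99, 0.066], [0.86, -0.14, 0.49], [0.495, -0.004, -0.869]]
force: [-0.7, -0.1, -4.8]
opening: 0.638
grasp_force: 30.0
```

```bash
python3 - <<'E'
from h import *
st();R1=tool(packframe(-98.3,False),30)
goG([.499,-.2775,.14],R1)
E
```

```text
{'time_s': 8.85, 'joint_positions': [-49.547, 34.653, 85.144, 21.85, 81.647, -48.816], 'position': [0.507, -0.235, 0.175], 'tcp_rot': [[0.123, 0.99, 0.066], [0.86, -0.14, 0.49], [0.495, -0.004, -0.869]], 'force': [-0.726, -0.057, -4.752], 'opening': 0.638, 'grasp_force': 29.984}
row [-0.219, -0.007, 0.21, -0.004, 0.004, 0.002] mm 76 deg 0.5 rows>= 2
```

Call:
send_rows([
  [-0.08,0,0.07,0,0,0],
  [-0.16,-0.007,0.15,0,0,0],
  [-0.22,-0.007,0.21,-0.004,0.004,0.002],
  [-0.22,-0.007,0.21,-0.004,0.004,0.002],
  [-0.22,-0.007,0.21,-0.004,0.004,0.002],
])

```text
time_s: 9.35
position: [0.5033, -0.2563, 0.1037]
tcp_rot: [[0.125, 0.989, 0.075], [0.857, -0.145, 0.494], [0.5, 0.003, -0.866]]
force: [0.3, -1.1, -5.0]
opening: 0.641
grasp_force: 30.0
```

```bash
python3 - <<'E'
from h import *
st();R1=tool(packframe(-98.3,False),30)
s=readout.read_state();p=np.array(s["position"]);T=np.array(s["tcp_rot"]);Pk=T@(R1.T@packframe(-98.3,False));O=p-OFF*T[:,2]-Pk@[0,0,.033];print("O",O,"G",p-OFF*T[:,2]);print(Pk.round(3).tolist())
out=[]
for n in("scene","top"):
    im,d=viewer.capture(n);W=cloud(n,d);L=(W-O)@Pk*1000;dark=im.max(2)<100
    A=dark&(abs(L[...,2]-50)<6)&(abs(L[...,1])<30)&(abs(L[...,0]+15)<50);q=L[A]
    if len(q)>10:
        M=np.c_[q[:,0],q[:,1],np.ones(len(q))];c=np.linalg.lstsq(M,q[:,2],rcond=None)[0]
        print(n,"panel z-fit deg",np.round([np.rad2deg(c[0]),np.rad2deg(c[1]),c[2]],2),len(q),"x",np.percentile(q[:,0],[1,99]).round(1),"y",np.percentile(q[:,1],[1,99]).round(1))
    A=dark&(abs(L[...,2]-30)<25)&(abs(L[...,1])<40)&(abs(L[...,0])<75);q=L[A];print(n,"all x",np.percentile(q[:,0],[1,99]).round(1),"y",np.percentile(q[:,1],[1,99]).round(1))
    i=viewer.camera_info(n);x,y=(280,200) if n=="scene" else (285,155)
    c=cv2.resize(im[y:y+100,x:x+100,::-1],(400,400),interpolation=cv2.INTER_CUBIC)
    Dk=packframe(-98.3,False);Do=np.array([.499,-.2775,0])
    def dot(w,col):
        q=np.array(i["R"])@w+i["t"];cv2.circle(c,(int((i["fx"]*q[0]/q[2]+i["cx"]-x+.5)*4),int((i["fy"]*q[1]/q[2]+i["cy"]-y+.5)*4)),2,col,-1)
    for w in((-68,-38,58),(-68,38,58),(68,-38,50),(124,-38,62),(124,38,62),(-71,-46,0),(127,-46,0)):dot(Do+Dk@np.array(w)/1000,(0,0,255))
    for w in((-58,-28,50),(-58,28,50),(36,-28,50),(36,28,50),(58,-28,38),(58,28,38),(58,-28,16),(-58,-28,16)):dot(O+Pk@np.array(w)/1000,(0,255,0))
    out.append(c)
cv2.imwrite("pics/over.png",np.hstack(out))
E
```

```text
{'time_s': 9.35, 'joint_positions': [-51.361, 40.776, 86.389, 22.295, 75.334, -53.082], 'position': [0.503, -0.256, 0.104], 'tcp_rot': [[0.125, 0.989, 0.075], [0.857, -0.145, 0.494], [0.5, 0.003, -0.866]], 'force': [0.252, -1.114, -5.036], 'opening': 0.641, 'grasp_force': 29.984}
O [ 0.50013784 -0.27782909  0.10843116] G [ 0.50004885 -0.27780013  0.14143102]
[[-0.145, 0.989, -0.003], [-0.989, -0.145, 0.001], [0.0, 0.003, 1.0]]
scene panel z-fit deg [ 5.36  0.74 54.22] 81 x [-54.5 -27.2] y [-28.4  21.7]
scene all x [-54.7  60.4] y [-28.9  22.1]Traceback (most recent call last):
  File "<stdin>", line 11, in <module>
    return _quantile_unchecked(
        a, q, axis, out, overwrite_input, method, keepdims, weights)
    return _ureduce(a,
                    func=_quantile_ureduce_func,
    ...<5 lines>...
                    overwrite_input=overwrite_input,
                    method=method)
    r = func(a, **kwargs)
    result = _quantile(arr,
                       quantiles=q,
    ...<2 lines>...
                       out=out,
                       weights=wgt)
    slices_having_nans = np.isnan(arr[-1, ...])
                                  ~~~^^^^^^^^^
IndexError: index -1 is out of bounds for axis 0 with size 0
```

```bash
cat > over.py <<'E'
from h import *
def over(name):
    R1=tool(packframe(-98.3,False),30)
    s=readout.read_state();p=np.array(s["position"]);T=np.array(s["tcp_rot"]);Pk=T@(R1.T@packframe(-98.3,False));O=p-OFF*T[:,2]-Pk@[0,0,.033]
    n="scene";im,d=viewer.capture(n);W=cloud(n,d);L=(W-O)@Pk*1000;dark=im.max(2)<100
    m=lambda A,k:(int(A.sum()),np.percentile(L[A][:,k],[10,50,90]).round(1).tolist()) if A.any() else None
    print("end face x",m(dark&(abs(L[...,0]-58)<6)&(abs(L[...,1])<24)&(abs(L[...,2]-26)<8),0))
    for x0 in(-45,-32,30,48):print("flank y at x",x0,m(dark&(abs(L[...,1]+28)<6)&(abs(L[...,0]-x0)<7)&(abs(L[...,2]-26)<8),1))
    print("panel z",m(dark&(abs(L[...,2]-50)<6)&(abs(L[...,1])<24)&(abs(L[...,0]+42)<13),2),"shoulder z",m(dark&(abs(L[...,2]-38)<6)&(abs(L[...,1])<24)&(abs(L[...,0]-47)<8),2))
    i=viewer.camera_info(n);x,y=280,200
    c=cv2.resize(im[y:y+100,x:x+100,::-1],(600,600),interpolation=cv2.INTER_CUBIC)
    Dk=packframe(-98.3,False);Do=np.array([.499,-.2775,0])
    def dot(w,col):
        q=np.array(i["R"])@w+i["t"];cv2.circle(c,(int((i["fx"]*q[0]/q[2]+i["cx"]-x+.5)*6),int((i["fy"]*q[1]/q[2]+i["cy"]-y+.5)*6)),2,col,-1)
    for w in((-68,-38,58),(-68,38,58),(60,-38,50),(124,-38,62),(124,38,62),(-71,-46,0),(127,-46,0)):dot(Do+Dk@np.array(w)/1000,(0,0,255))
    for w in((-58,-28,50),(-58,28,50),(36,-28,50),(36,28,50),(58,-28,38),(58,28,38),(58,-28,16),(-58,-28,16)):dot(O+Pk@np.array(w)/1000,(0,255,0))
    cv2.imwrite(f"pics/{name}.png",c)
E
python3 -c "
from over import *
over('over')"
```

```text
end face x (25, [57.6, 59.1, 60.1])
flank y at x -45 (2, [-26.7, -26.5, -26.3])
flank y at x -32 None
flank y at x 30 None
flank y at x 48 (7, [-29.6, -27.9, -26.2])
panel z (65, [47.6, 50.7, 53.5]) shoulder z (3, [37.5, 38.2, 38.4])
```

View pics/over.png

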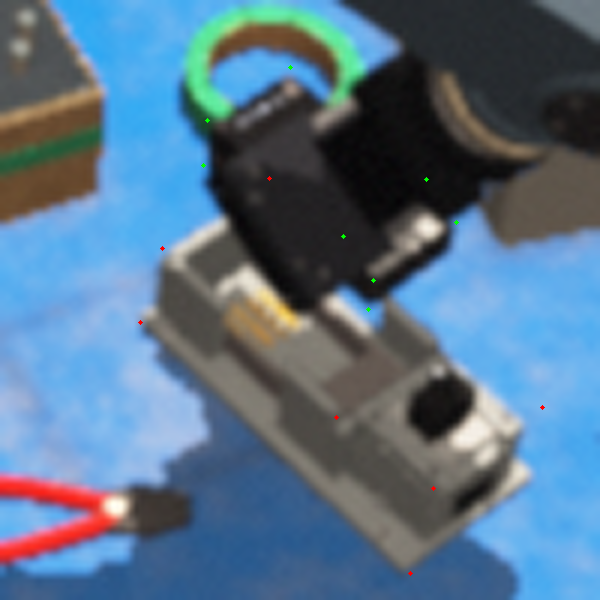

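The overlay shows the pack level over the bay with its shoulder towards the lock. It sits about 1 mm too far towards the lock (end face 59.1 against 58), so I'll shift it 1 mm back while going down.

```bash
python3 - <<'E'
from h import *
R1=tool(packframe(-98.3,False),30)
goG([.4991,-.2765,.095],R1)
goG([.4991,-.2765,.07],R1)
E
```

```text
row [-0.087, -0.009, 0.168, 0.003, 0.002, 0.001] mm 47 deg 0.4 rows>= 1
row [-0.137, -0.01, 0.255, 0.003, 0.002, 0.001] mm 72 deg 0.4 rows>= 2
```

Call:
send_rows([
  [-0.02,-0.004,0.04,0,0,0],
  [-0.044,-0.008,0.09,0.003,0.002,0],
  [-0.067,-0.009,0.13,0.003,0.002,0],
  [-0.087,-0.009,0.168,0.003,0.002,0],
  [-0.097,-0.009,0.185,0.003,0.002,0],
  [-0.107,-0.009,0.203,0.003,0.002,0],
  [-0.107,-0.009,0.203,0.003,0.002,0],
])

```text
time_s: 10.2
position: [0.5012, -0.2549, 0.045]
tcp_rot: [[0.126, 0.99, 0.071], [0.856, -0.144, 0.497], [0.502, -0.002, -0.865]]
force: [-0.5, 0.1, -5.0]
opening: 0.644
grasp_force: 30.0
```

```bash
python3 - <<'E'
from h import *
st();R1=tool(packframe(-98.3,False),30);s=readout.read_state();print(np.array(s["position"])-OFF*np.array(s["tcp_rot"])[:,2])
goG([.4991,-.2765,.07],R1)
E
```

```text
{'time_s': 10.2, 'joint_positions': [-51.395, 45.686, 87.8, 22.938, 69.797, -55.542], 'position': [0.501, -0.255, 0.045], 'tcp_rot': [[0.126, 0.99, 0.071], [0.856, -0.144, 0.497], [0.502, -0.002, -0.865]], 'force': [-0.535, 0.13, -5.003], 'opening': 0.644, 'grasp_force': 29.984}
[ 0.49812919 -0.27647929  0.08258147]
row [-0.025, 0.004, 0.044, -0.001, -0.002, -0.001] mm 13 deg 0.2 rows>= 1
```

Call:
send_rows([
  [-0.008,0.004,0.014,0,0,0],
  [-0.016,0.004,0.028,0,0,0],
  [-0.025,0.004,0.044,0,0,0],
  [-0.025,0.004,0.044,0,0,0],
])

```text
time_s: 10.6
position: [0.5018, -0.2547, 0.0327]
tcp_rot: [[0.126, 0.99, 0.07], [0.856, -0.144, 0.497], [0.502, -0.002, -0.865]]
force: [-0.6, -1.0, -5.6]
opening: 0.645
grasp_force: 30.0
```

Call:
send_rows([
  [-0.005,0,0.009,0,0,0],
  [-0.01,0,0.017,0,0,0],
  [-0.01,0,0.017,0,0,0],
])

```text
time_s: 10.9
position: [0.5015, -0.2545, 0.0277]
tcp_rot: [[0.126, 0.99, 0.07], [0.855, -0.144, 0.498], [0.502, -0.003, -0.865]]
force: [-3.7, 0.2, -4.7]
opening: 0.64
grasp_force: 30.0
```

```bash
python3 - <<'E'
from h import *
st();R1=tool(packframe(-98.3,False),30);s=readout.read_state();print(np.array(s["position"])-OFF*np.array(s["tcp_rot"])[:,2])
goG([.4991,-.2765,.055],R1)
E
```

```text
{'time_s': 10.9, 'joint_positions': [-51.335, 47.219, 87.956, 23.17, 68.274, -56.18], 'position': [0.502, -0.255, 0.028], 'tcp_rot': [[0.126, 0.99, 0.07], [0.855, -0.144, 0.498], [0.502, -0.003, -0.865]], 'force': [-3.742, 0.224, -4.75], 'opening': 0.64, 'grasp_force': 29.978}
[ 0.49848988 -0.27615892  0.06530844]
row [-0.022, 0.003, 0.035, -0.002, -0.002, -0.001] mm 10 deg 0.2 rows>= 1
```

Call:
send_rows([
  [-0.005,-0.004,0.009,0,0,0],
  [-0.01,-0.004,0.017,0,0,0],
  [-0.015,-0.004,0.026,0,0,0],
  [-0.02,-0.004,0.035,0,0,0],
  [-0.02,-0.004,0.035,0,0,0],
])

```text
time_s: 11.4
position: [0.5015, -0.255, 0.0176]
tcp_rot: [[0.125, 0.99, 0.072], [0.856, -0.144, 0.496], [0.501, -0.001, -0.865]]
force: [-2.2, -0.2, -5.7]
opening: 0.639
grasp_force: 30.0
```

```bash
python3 - <<'E'
from h import *
st();R1=tool(packframe(-98.3,False),30);s=readout.read_state();print(np.array(s["position"])-OFF*np.array(s["tcp_rot"])[:,2])
goG([.4985,-.2765,.045],R1)
E
```

```text
{'time_s': 11.4, 'joint_positions': [-51.379, 48.079, 88.114, 23.369, 67.234, -56.697], 'position': [0.501, -0.255, 0.018], 'tcp_rot': [[0.125, 0.99, 0.072], [0.856, -0.144, 0.496], [0.501, -0.001, -0.865]], 'force': [-2.174, -0.195, -5.71], 'opening': 0.639, 'grasp_force': 29.98}
[ 0.49837427 -0.27655402  0.05519772]
row [-0.02, 0.001, 0.035, -0.0, -0.001, -0.0] mm 10 deg 0.1 rows>= 1
```

Call:
send_rows([
  [-0.005,-0.003,0.009,0,0,0],
  [-0.01,-0.003,0.017,0,0,0],
  [-0.015,-0.003,0.026,0,0,0],
  [-0.018,-0.003,0.031,0,0,0],
  [-0.018,-0.003,0.031,0,0,0],
])

```text
time_s: 11.9
position: [0.5009, -0.2548, 0.0088]
tcp_rot: [[0.125, 0.99, 0.072], [0.856, -0.144, 0.496], [0.501, -0.001, -0.865]]
force: [-0.7, 0.2, -4.8]
opening: 0.638
grasp_force: 30.0
```

Call:
send_rows([
  [-0.003,0,0.004,0,0,0],
  [-0.005,0,0.009,0,0,0],
  [-0.005,0,0.009,0,0,0],
])

```text
time_s: 12.2
position: [0.5007, -0.2547, 0.0064]
tcp_rot: [[0.125, 0.99, 0.072], [0.856, -0.144, 0.496], [0.502, -0.001, -0.865]]
force: [-0.2, 0.0, -4.8]
opening: 0.642
grasp_force: 30.0
```

```bash
python3 - <<'E'
from h import *
st();s=readout.read_state();print(np.array(s["position"])-OFF*np.array(s["tcp_rot"])[:,2])
E
```

```text
{'time_s': 12.2, 'joint_positions': [-51.424, 49.048, 88.3, 23.548, 66.201, -57.238], 'position': [0.501, -0.255, 0.006], 'tcp_rot': [[0.125, 0.99, 0.072], [0.856, -0.144, 0.496], [0.502, -0.001, -0.865]], 'force': [-0.196, 0.017, -4.769], 'opening': 0.642, 'grasp_force': 29.988}
[ 0.49755606 -0.2762796   0.04404532]
```

Call:
send_rows([
  [-0.003,0,0.004,0,0,0],
  [-0.003,0,0.005,0,0,0],
  [-0.003,0,0.005,0,0,0],
])

```text
time_s: 12.5
position: [0.5007, -0.2548, 0.006]
tcp_rot: [[0.125, 0.99, 0.072], [0.856, -0.144, 0.497], [0.502, -0.001, -0.865]]
force: [-1.2, -1.3, 4.7]
opening: 0.644
grasp_force: 30.0
```

Call:
send_rows([
  [-0.003,0,0.004,0,0,0],
  [-0.003,0,0.005,0,0,0],
  [-0.003,0,0.005,0,0,0],
])

```text
time_s: 12.8
position: [0.5007, -0.2547, 0.006]
tcp_rot: [[0.125, 0.99, 0.072], [0.855, -0.144, 0.498], [0.503, -0.0, -0.864]]
force: [-2.9, -1.5, 10.7]
opening: 0.645
grasp_force: 30.0
```

Call:
send_rows([
  [0,0,0,0,0,0],
  [0,0,0,0,0,0],
  [0,0,0,0,0,0],
  [0,0,0,0,0,0],
  [0,0,-0.04,0,0,0],
  [0,0,-0.1,0,0,0],
  [0,0,-0.2,0,0,0],
  [0,0,-0.35,0,0,0],
  [0,0,-0.5,0,0,0],
  [0,0,-0.65,0,0,0],
  [0,0,-0.8,0,0,0],
  [0,0,-0.8,0,0,0],
], grip=0.85)

```text
time_s: 14.0
position: [0.4879, -0.3602, 0.1824]
tcp_rot: [[0.124, 0.989, 0.079], [0.862, -0.147, 0.486], [0.492, 0.008, -0.87]]
force: [0.2, -1.2, 0.3]
opening: 0.849
grasp_force: 0.0
```

```bash
python3 - <<'E'
from h import *
st()
# lock push pose: tool down, closing across dock y
D=packframe(-98.3,False);R=tool(D,0)
go(np.array([.499,-.2775,.17])+D@[.125,0,0],R)
Do=np.array([.499,-.2775,0])
for n in("scene","top"):
    im,d=viewer.capture(n);W=cloud(n,d);L=(W-Do)@D*1000;dark=im.max(2)<95
    m=lambda A,k:(int(A.sum()),np.percentile(L[A][:,k],[5,50,95]).round(1).tolist()) if A.any() else None
    A=dark&(abs(L[...,2]-62)<10)&(abs(L[...,1])<24);
    for x0 in(-50,-30,-10,10,28):print(n,"panel z at",x0,m(A&(abs(L[...,0]-x0)<8),2))
    print("shoulder z",m(dark&(abs(L[...,2]-50)<6)&(abs(L[...,1])<20)&(abs(L[...,0]-47)<7),2))
    G=dark&(L[...,2]>74)&(L[...,2]<90)&(abs(L[...,0]-96)<25)&(abs(L[...,1])<25)
    print("grip x",m(G,0),"y",m(G,1),"z",m(G,2))
E
```

```text
{'time_s': 14.0, 'joint_positions': [-57.679, 39.201, 73.779, 19.085, 89.952, -53.267], 'position': [0.488, -0.36, 0.182], 'tcp_rot': [[0.124, 0.989, 0.079], [0.862, -0.147, 0.486], [0.492, 0.008, -0.87]], 'force': [0.203, -1.166, 0.263], 'opening': 0.849, 'grasp_force': 0.0}
row [-0.169, -0.004, -0.039, 0.006, -0.328, -0.0] mm 43 deg 29.5 rows>= 4
scene panel z at -50 (33, [58.5, 61.8, 64.8])
scene panel z at -30 (36, [58.0, 62.4, 65.8])
scene panel z at -10 (10, [56.7, 60.5, 64.7])
scene panel z at 10 (8, [57.2, 60.9, 62.9])
scene panel z at 28 (60, [56.2, 60.1, 65.2])
shoulder z None
grip x (50, [90.3, 98.6, 105.7]) y (50, [-17.8, -6.9, 5.1]) z (50, [76.6, 81.0, 84.8])
top panel z at -50 (12, [54.5, 60.9, 64.3])
top panel z at -30 (3, [64.4, 65.3, 65.8])
top panel z at -10 None
top panel z at 10 None
top panel z at 28 None
shoulder z None
grip x None y None z None
```

The pack is home, with its panel level at about 62 mm along its length. Next: straighten the tool behind the grip block with the fingers shut.

Call:
send_rows([
  [-0.05,0,-0.04,0,-0.08,0],
  [-0.1,0,-0.04,0,-0.17,0],
  [-0.17,0,-0.04,0.006,-0.25,0],
  [-0.19,0,-0.04,0.006,-0.328,0],
  [-0.19,0,-0.04,0.006,-0.328,0],
  [-0.19,0,-0.04,0.006,-0.328,0],
], grip=0)

```text
time_s: 14.7
position: [0.4795, -0.398, 0.1607]
tcp_rot: [[0.14, 0.99, -0.01], [0.99, -0.14, 0.015], [0.014, -0.012, -1.0]]
force: [-1.0, 0.4, -0.0]
opening: 0.39
grasp_force: 0.0
```

```bash
python3 - <<'E'
from h import *
st();D=packframe(-98.3,False);R=tool(D,0);Do=np.array([.499,-.2775,0])
s=readout.read_state();print("dock tcp",(D.T@(np.array(s["position"])-Do)*1e3).round(1))
go(Do+D@[.130,0,.044],R)
L0=None
for n in("scene","top"):
    im,d=viewer.capture(n);W=cloud(n,d);L=(W-np.array(s["position"]))@np.array(s["tcp_rot"])*1e3
    q=(abs(L[...,0])<30)&(abs(L[...,1])<30)&(L[...,2]>-60)&(L[...,2]<30)
    if q.any():print(n,q.sum(),"tool x",np.percentile(L[q][:,0],[2,50,98]).round(1),"y",np.percentile(L[q][:,1],[2,50,98]).round(1),"zmax",np.percentile(L[q][:,2],[90,98]).round(1))
E
```

```text
{'time_s': 14.7, 'joint_positions': [-50.031, 32.739, 83.485, 0.148, 64.792, -42.034], 'position': [0.479, -0.398, 0.161], 'tcp_rot': [[0.14, 0.99, -0.01], [0.99, -0.14, 0.015], [0.014, -0.012, -1.0]], 'force': [-1.002, 0.445, -0.028], 'opening': 0.39, 'grasp_force': 0.0}
dock tcp [122.1  -1.9 160.7]
row [-0.038, 0.013, 0.466, -0.007, -0.009, 0.003] mm 117 deg 1.1 rows>= 3
scene 34 tool x [-13.9 -11.6  -5.4] y [-27.1 -23.   25.9] zmax [-30.  -26.4]
```

Call:
send_rows([
  [-0.04,0.01,0,-0.007,-0.009,0],
  [-0.04,0.013,0.1,-0.007,-0.009,0],
  [-0.04,0.013,0.2,-0.007,-0.009,0],
  [-0.04,0.013,0.3,-0.007,-0.009,0],
  [-0.04,0.013,0.4,-0.007,-0.009,0],
  [-0.04,0.013,0.466,-0.007,-0.009,0],
  [-0.04,0.013,0.466,-0.007,-0.009,0],
  [-0.04,0.013,0.466,-0.007,-0.009,0],
])

```text
time_s: 15.6
position: [0.4803, -0.41, 0.0447]
tcp_rot: [[0.143, 0.99, 0.001], [0.99, -0.143, -0.004], [-0.004, 0.001, -1.0]]
force: [-0.1, 0.8, -0.1]
opening: 0.006
grasp_force: 0.0
```

```bash
python3 - <<'E'
from h import *
st();D=packframe(-98.3,False);R=tool(D,0);Do=np.array([.499,-.2775,0])
s=readout.read_state();print("dock tcp",(D.T@(np.array(s["position"])-Do)*1e3).round(1))
go(Do+D@[.090,0,.044],R)
E
```

```text
{'time_s': 15.6, 'joint_positions': [-50.544, 41.578, 87.806, -0.152, 50.405, -42.217], 'position': [0.48, -0.41, 0.045], 'tcp_rot': [[0.143, 0.99, 0.001], [0.99, -0.143, -0.004], [-0.004, 0.001, -1.0]], 'force': [-0.122, 0.801, -0.085], 'opening': 0.006, 'grasp_force': 0.0}
dock tcp [133.8   0.6  44.7]
row [0.175, -0.002, 0.002, 0.001, 0.003, 0.001] mm 44 deg 0.3 rows>= 1
```

Tip at about z 69, with no contact. Now pushing along tool +x.

Call:
send_rows([
  [0.02,0,0,0,0,0],
  [0.04,0,0,0,0,0],
  [0.06,0,0,0,0,0],
  [0.08,0,0,0,0,0],
  [0.1,0,0,0,0,0],
  [0.12,0,0,0,0,0],
  [0.12,0,0,0,0,0],
])

```text
time_s: 16.3
position: [0.4853, -0.3785, 0.0451]
tcp_rot: [[0.141, 0.99, 0.002], [0.99, -0.141, -0.004], [-0.004, 0.002, -1.0]]
force: [0.6, -1.0, 0.3]
opening: 0.005
grasp_force: 0.5
```

Call:
send_rows([
  [0.02,0,0,0,0,0],
  [0.04,0,0,0,0,0],
  [0.05,0,0,0,0,0],
  [0.05,0,0,0,0,0],
])

```text
time_s: 16.7
position: [0.4868, -0.366, 0.0446]
tcp_rot: [[0.142, 0.99, 0.001], [0.99, -0.142, -0.004], [-0.003, 0.001, -1.0]]
force: [0.3, -1.8, 0.6]
opening: 0.003
grasp_force: 0.8
```

Call:
send_rows([
  [0.01,0,0,0,0,0],
  [0.02,0,0,0,0,0],
  [0.025,0,0,0,0,0],
  [0.025,0,0,0,0,0],
])

```text
time_s: 17.1
position: [0.4875, -0.3602, 0.0446]
tcp_rot: [[0.142, 0.99, 0.001], [0.99, -0.142, -0.004], [-0.004, 0.001, -1.0]]
force: [1.3, -1.0, 1.9]
opening: 0.002
grasp_force: 1.0
```

Call:
send_rows([
  [0.008,0,0,0,0,0],
  [0.012,0,0,0,0,0],
  [0.012,0,0,0,0,0],
])

```text
time_s: 17.4
position: [0.4879, -0.3574, 0.0446]
tcp_rot: [[0.142, 0.99, 0.001], [0.99, -0.142, -0.004], [-0.004, 0.001, -1.0]]
force: [1.4, -3.1, -0.2]
opening: 0.005
grasp_force: 1.1
```

Call:
send_rows([
  [0.006,0,0,0,0,0],
  [0.012,0,0,0,0,0],
  [0.012,0,0,0,0,0],
])

```text
time_s: 17.7
position: [0.4881, -0.3572, 0.0447]
tcp_rot: [[0.141, 0.99, 0.001], [0.99, -0.141, -0.009], [-0.009, 0.002, -1.0]]
force: [-1.1, -7.4, -2.3]
opening: 0.007
grasp_force: 4.2
```

Call:
send_rows([
  [0.006,0,0,0,0,0],
  [0.012,0,0,0,0,0],
  [0.012,0,0,0,0,0],
])

```text
time_s: 18.0
position: [0.4882, -0.3572, 0.0449]
tcp_rot: [[0.14, 0.99, 0.001], [0.99, -0.14, -0.013], [-0.013, 0.003, -1.0]]
force: [-4.6, -14.2, -3.6]
opening: 0.001
grasp_force: 7.2
```

```bash
cat > lk.py <<'E'
from h import *
st();D=packframe(-98.3,False);Do=np.array([.499,-.2775,0])
s=readout.read_state();print("dock tcp",(D.T@(np.array(s["position"])-Do)*1e3).round(1))
E
python3 lk.py
```

```text
{'time_s': 18.0, 'joint_positions': [-46.481, 39.972, 92.147, -0.68, 47.293, -37.989], 'position': [0.488, -0.357, 0.045], 'tcp_rot': [[0.14, 0.99, 0.001], [0.99, -0.14, -0.013], [-0.013, 0.003, -1.0]], 'force': [-4.644, -14.193, -3.612], 'opening': 0.001, 'grasp_force': 7.241}
dock tcp [80.4  0.8 44.9]
```

It stopped hard at TCP dock x = 80.4 (about 81 expected at the end stop) with 14 N. Backing off and lifting clear.

Call:
send_rows([
  [-0.04,0,0,0,0,0],
  [-0.1,0,-0.02,0,0,0],
  [-0.14,0,-0.15,0,0,0],
  [-0.14,0,-0.3,0,0,0],
  [-0.2,-0.2,-0.5,0,0,0],
  [-0.2,-0.4,-0.7,0,0,0],
  [-0.2,-0.55,-0.8,0,0,0],
  [-0.2,-0.6,-0.8,0,0,0],
  [-0.2,-0.6,-0.8,0,0,0],
  [-0.2,-0.6,-0.8,0,0,0],
])

```text
time_s: 19.0
position: [0.3325, -0.3787, 0.2454]
tcp_rot: [[0.144, 0.99, 0.002], [0.99, -0.144, -0.004], [-0.004, 0.002, -1.0]]
force: [0.4, 0.2, -1.2]
opening: 0.001
grasp_force: 0.0
```

```bash
cat >> lk.py <<'E'
for n in("scene","top"):
    im,d=viewer.capture(n);W=cloud(n,d);L=(W-Do)@D*1000;dark=im.max(2)<95
    m=lambda A,k:(int(A.sum()),np.percentile(L[A][:,k],[5,50,95]).round(1).tolist()) if A.any() else None
    G=dark&(L[...,2]>74)&(L[...,2]<90)&(abs(L[...,0]-78)<40)&(abs(L[...,1])<25)
    print(n,"grip x",m(G,0),"y",m(G,1),"z",m(G,2))
    for x0 in(-45,-15,15):print("panel z at",x0,m(dark&(abs(L[...,2]-62)<10)&(abs(L[...,1])<24)&(abs(L[...,0]-x0)<10),2))
    x,y=(280,210) if n=="scene" else (295,160)
    c=cv2.resize(im[y:y+75,x:x+100,::-1],(400,300),interpolation=cv2.INTER_CUBIC);o=cv2.resize(im[...,::-1],(400,300));C=np.vstack([c,o]) 
    out=C if n=="scene" else np.hstack([out,C])
cv2.imwrite("pics/end.png",out)
E
python3 lk.py
```

```text
{'time_s': 19.0, 'joint_positions': [-61.418, 17.208, 95.741, -0.032, 66.797, -53.15], 'position': [0.333, -0.379, 0.245], 'tcp_rot': [[0.144, 0.99, 0.002], [0.99, -0.144, -0.004], [-0.004, 0.002, -1.0]], 'force': [0.434, 0.181, -1.164], 'opening': 0.001, 'grasp_force': 0.0}
dock tcp [ 124.2 -150.1  245.4]
scene grip x (59, [53.2, 62.6, 71.7]) y (59, [-17.6, -7.1, 6.6]) z (59, [75.1, 80.9, 86.1])
panel z at -45 None
panel z at -15 (2, [59.9, 62.3, 64.7])
panel z at 15 (3, [57.5, 60.3, 62.9])
top grip x (23, [52.6, 59.7, 64.8]) y (23, [-15.2, -3.2, 7.6]) z (23, [78.1, 83.8, 88.2])
panel z at -45 (12, [53.8, 59.7, 65.0])
panel z at -15 (4, [60.5, 62.9, 65.9])
panel z at 15 (3, [60.4, 63.1, 68.3])
```

View pics/end.png

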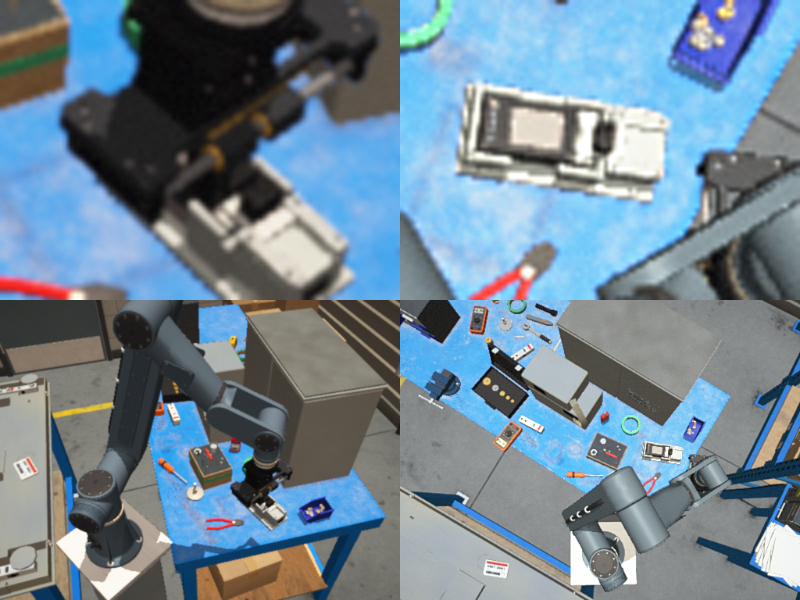

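The pack lies in the bay and the lock grip block has moved forward onto the shoulder end (top crop ≈(603,140)). Its scene reading went from 98.6 to 62.6, which is the full 36 mm. The arm is clear and the bystanders haven't moved.

```bash
python3 -c "
from rig import ticket
print(ticket.hand_in())"
```

```text
the job is handed in; nothing more can be done
None
```

The battery pack is lying home in the dock, contact face down and shoulder end towards the lock, and the slide lock is pushed its full 36 mm to the end stop; the job was handed in at about 19 s.

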